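# Return the guide-rail spacers to the stepped gauge rack

## Robot

A 6-joint arm with a two-finger parallel gripper is mounted at the origin on a cart in front of the work surface, level with it; the furniture and walls round the work are solid. World frame = base frame: x ahead of the robot, y to its left, z up, the work surface at z = 0. Lengths are in m, angles in rad, forces in N, time in s.
With the tool pointing down it reaches from about 0.35 to 0.775 m from the base axis. Payload 5.5 kg.
Tool frame: the origin (TCP) lies between the finger pads; the fingertips stand 25 mm ahead of it and the grasp point (between the pads) lies 6 mm ahead of it; z points along the fingers, y is the direction in which the jaws open and shut (so a half turn about z gives the same grasp; the last joint's range is limited). The gripper opens to 85 mm and grips with 20 to 120 N. Pads are 22 mm wide; open, the fingers measure 114 mm over their backs; the gripper's body (76 mm by 85 mm) begins 54 mm behind the grasp point. The pads swing forward as they close: fully open they stand 13 mm farther back than shut.
Start: joints at [-1.468, 0.313, 0.046, 1.304, 0, 1.431], TCP at [0.138, -0.558, 0.256] pointing down, gripper open.
Joint ranges: [-2.76, 2.76], [-0.86, 1.69], [-1.03, 1.26], [-2.2, 2.34], [-1.47, 1.5], [-3.14, 3.14]. Speed limits (rad/s): [2.57, 2.57, 3.14, 3.14, 3.14, 3.14].

## Interface

Orientations are given as a unit quaternion [x, y, z, w].
In Python, from station import get_obs, snapshot, camera_model, job_done gives the robot as it stands.
- The arm moves only by the tool carry_out, never from a script. Its argument "steps" is a list of rows, each a list of 2 entries, a list of its own where there are three numbers: the shift along the tool's x, y, z in units of 25 mm (1.0 is 25 mm), then the turn about the tool's z in units of 5 degrees (1.0 is 5 degrees). A call has 1 to 5 rows; each row is the pose to reach, as a shift and turn from the pose commanded when the call began, along the tool's axes at that moment; what a row does not reach only later rows make up. A row lasts 1/8 s, in which the tool goes at most 62.5 mm and 10.7 degrees, less where a joint would pass 70% of its speed; a pose out of reach is approached as far as the arm can. A call with a gripper value outside its range is refused whole. "claw" is the finger opening in mm, from 0 to 85.4, set as the call begins (left out, the last holds). The fingers move at their own pace and stop on an object; the grip force is fixed at half the most. Time passes only in rows, so rows that repeat a pose let the fingers close. It gives the time, the measured TCP pose, the force and the opening at its end, in the units of the state.
- get_obs(): the state, without advancing time (a new reading comes with each control period).
- snapshot(name): name is "side" or "top" or "wrist"; returns the picture (384x512x3 uint8, blue, green, red); there is no depth.
- camera_model(name): a dict with "mtx" (3x3 intrinsics, pixels), "pose" (4x4, takes a point from camera to world coordinates). Camera axes: x right, y down, z forward; pixel columns grow to the right and rows downward; lengths in m; the calibration is good to about 2 mm. A picture is of the moment at which its call begins: read the wrist's pose just before it. camera_model takes no time and is no camera call; for the wrist camera it gives the pose at the moment of the call.
- job_done(): hands the job in, once; it reports no verdict.
The state is a dict: "clock": time; "joint_pos": joint angles; "qd": joint speeds; "tau": joint torques, N m; "position": TCP position; "tcp_rot": TCP orientation; "wrist_force": force on the tool from outside, world axes, zero at the start; "moment": the same for the moment, N m; "width": finger opening in m.
Only numpy, scipy, OpenCV 4.12 (cv2) and the standard library are available. Lean on these libraries where they do the work, as an engineer would, in place of code of your own. Each camera call takes 0.05 s, during which the arm holds its last target.

## Task

After the format change, put the two spacer plates standing in the carrier back into the sloping gauge rack. Each goes, hole end up, into the slot in which it comes to rest on the step, so that both finally stand out of the rack as far as the thick spacer already seated there; a plate that sinks in deeper is in too wide a slot. Leave that thick spacer in its slot, let go of everything, and leave the other things on the worktop alone.

Things in the scene. Friction and masses are not known exactly. Their poses are not given: they have to be found in the camera images.
- rack: Fixed rack: white plastic block with 3 slots, 70 mm apart, on a stainless stand (base 125 x 220 mm). Origin on the worktop under the stand; z up, y along the slot row, low front at -x. The slots rise along (-0.5, 0, 0.866) in this frame: 30 deg from vertical, leaning to -x. The block's sloping top face, 81 mm up the slope by 190 mm, has its front and back edges 66 and 107 mm above the worktop.
- step_narrow (a point): Middle of the step in the narrowest slot (rack's -y end), where the 9 mm spacer's bottom edge rests. Frame: x up the slope along the slot's length, y across its width, z up and out of the slot. The mouth is at z = 34 mm, with 4 mm chamfers. Above the step the slot is 63 mm long, 11.5 mm wide; below it 5 mm wide and 28 mm deeper.
- step_middle (a point): The same in the middle slot, for the 15 mm spacer: 17.5 mm wide above the step, 11 mm below it; all else as in step_narrow.
- step_wide (a point): The same in the widest slot (rack's +y end), for the 21 mm spacer, which is already seated there: 23.5 mm wide above the step, 17 mm below it.
- carrier: Fixed stainless tray, 110 x 190 mm, rim 14 mm high, a wire handle 33 mm high at each end. On it two white saddle blocks 30 mm high, at y = -40 and +40 mm in its frame, each with an 18 mm wide groove along x in which a spacer stands upright; groove floor 10 mm above the worktop. Origin on the worktop under its centre, z up.
- spacer_9: Stainless plate 9 mm thick, 60 wide, 88 tall, about 0.24 kg, upright in either groove of the carrier. Origin: middle of its bottom edge; z along the 88 mm to the top, x along the width, y through the thickness; a 10 mm hole 11 mm below the top edge. Grasp across the thickness 62 mm above the bottom edge, so the fingers clear carrier and rack. Seated, it stands 54 mm out of the block.
- spacer_15: The same, 15 mm thick, about 0.38 kg, standing in the carrier's other groove. Same origin and axes.
- spacer_21: The same, 21 mm thick, about 0.52 kg, already seated on the step of the widest slot, where its top corner reaches 150 mm above the worktop: carry the others clear over it. Leave it there. Same origin and axes.
- pen: Bystander: blue ball pen, 142 mm, lying on the worktop. Origin on its underside.
- thermometer: Bystander: white food thermometer, 152 x 46 x 18 mm, lying on the worktop.
- padlock: Bystander: red lock-out padlock, 76 x 38 x 20 mm, lying on the worktop.
- test_stick: Bystander: flat green metal-detector test stick, 150 x 22 x 9 mm, lying on the worktop.
- mouse: Bystander: black computer mouse, 122 x 60 x 40 mm, on the worktop.
Things that resemble listed ones, but are neither listed nor needed, are in the scene too. What is shaped like the spacer_9 but purple or yellow is not meant. Leave any blue look-alike of the spacer_15 alone.

How it is judged:
At the end, for the whole second after the job is handed in: The 9, 15 and 21 mm spacers stand at rest on the steps of the narrowest, middle and widest slot: bottom edge within 4 mm of the step in depth, 5 mm of the slot's middle along its length and 4 mm across it, long axis within 8 degrees of the slot's (x of spacer_9 in the frame of step_narrow between -0.005 and 0.005 m and y of spacer_9 in the frame of step_narrow between -0.004 and 0.004 m and z of spacer_9 in the frame of step_narrow between -0.004 and 0.004 m and angle between the z axis of spacer_9 and the z axis of step_narrow, either way round below 0.14 rad and x of spacer_15 in the frame of step_middle between -0.005 and 0.005 m and y of spacer_15 in the frame of step_middle between -0.004 and 0.004 m and z of spacer_15 in the frame of step_middle between -0.004 and 0.004 m and angle between the z axis of spacer_15 and the z axis of step_middle, either way round below 0.14 rad and x of spacer_21 in the frame of step_wide between -0.005 and 0.005 m and y of spacer_21 in the frame of step_wide between -0.004 and 0.004 m and z of spacer_21 in the frame of step_wide between -0.004 and 0.004 m and angle between the z axis of spacer_21 and the z axis of step_wide, either way round below 0.14 rad and linear speed of each of spacer_9, spacer_15 below 0.02 m/s); the robot touches nothing.
It fails at once if a bystander (pen, thermometer, padlock, test stick or mouse) is shifted by more than 3 cm (distance of any of pen, thermometer, padlock, test_stick, mouse from where it was at the start of the episode above 0.03 m).
It also fails if it takes over 59 s, if anything falls off the work surface, if the arm or the gripper's body presses on something with over 40 N, if the wrist force passes 120 N, or if a joint passes its speed limit or range.

## Working session

There is one attempt and no reset: what is moved stays moved. The work goes in short steps, Python scripts to look and compute and a tool call to move; the robot and the scene stay as the last step left them, time stands still between calls to the robot, and variables do not carry over. Pictures are saved under pics/ and viewed, and the job is handed in when it is done.

Besides the shell and the picture viewer there is one more tool, called after "Request:" by a JSON object that holds its "name" and its "arguments", one argument or row to a line. carry_out: Moves the arm, as the interface text tells. Its arguments: {"type":"object","properties":{"steps":{"type":"array"},"claw":{"type":"number"}},"required":["steps"]}

```bash
ls; mkdir -p pics; python3 - <<'E'
from station import *
import cv2,numpy as np
np.set_printoptions(precision=4,suppress=True)
o=get_obs();print(o)
for n in ["side","top","wrist"]:
    m=camera_model(n);print(n,m["mtx"],m["pose"])
    cv2.imwrite(f"pics/{n}0.png",snapshot(n))
E
```

```text
pics
{'clock': 0.0, 'joint_pos': array([-1.4676,  0.314 ,  0.045 ,  1.3036, -0.    ,  1.4312]), 'qd': array([-0.001 , -0.0006,  0.001 , -0.001 ,  0.0001,  0.0016]), 'tau': array([  0.0006, -48.0629,  29.8531,   0.0196,  -0.    ,  -0.    ]), 'position': array([ 0.1382, -0.5577,  0.2554]), 'tcp_rot': array([ 0.9926,  0.1211,  0.    , -0.0009]), 'wrist_force': array([-0.276 ,  0.0333,  0.6394]), 'moment': array([0.0022, 0.0023, 0.0127]), 'width': 0.08534273127885218}
side [[427.8699   0.     253.1468]
 [  0.     427.8699 192.0869]
 [  0.       0.       1.    ]] [[-0.924  -0.1155  0.3647  0.1267]
 [-0.3817  0.3395 -0.8597  0.9494]
 [-0.0245 -0.9335 -0.3578  0.4936]
 [ 0.      0.      0.      1.    ]]
top [[365.9695   0.     252.8341]
 [  0.     365.9695 190.1098]
 [  0.       0.       1.    ]] [[-0.0176 -0.9759  0.2173  0.3352]
 [-0.9998  0.0169 -0.0051 -0.0626]
 [ 0.0013 -0.2174 -0.9761  0.9883]
 [ 0.      0.      0.      1.    ]]
wrist [[297.2395   0.     254.5312]
 [  0.     297.2395 188.3331]
 [  0.       0.       1.    ]] [[ 0.2408 -0.9348 -0.261   0.2051]
 [-0.9706 -0.2324 -0.0629 -0.5413]
 [-0.0019  0.2685 -0.9633  0.3727]
 [ 0.      0.      0.      1.    ]]
```

View pics/side0.png

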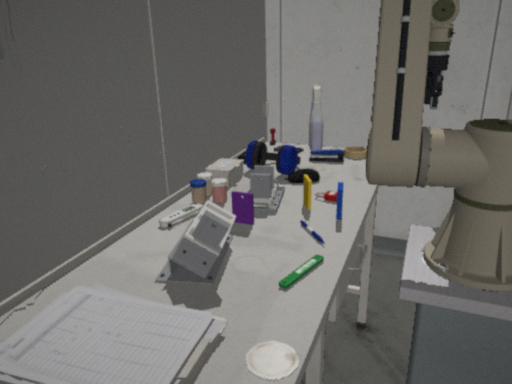

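View pics/top0.png

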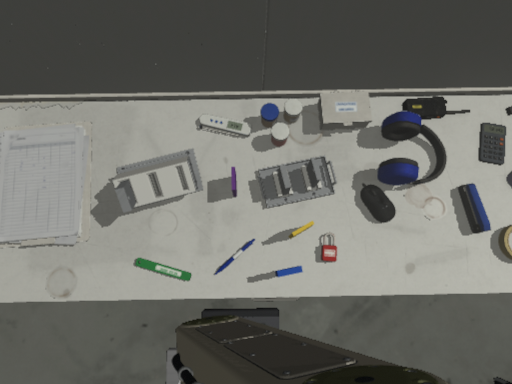

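View pics/wrist0.png

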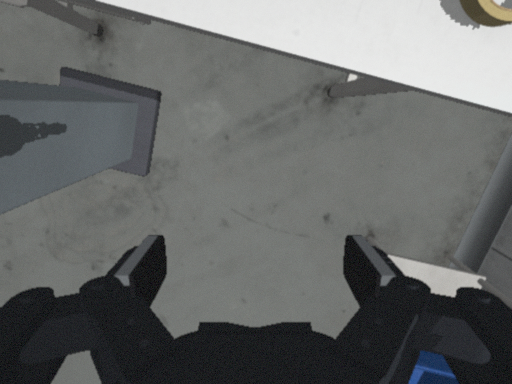

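```bash
python3 - <<'E'
import cv2
t=cv2.imread("pics/top0.png"); s=cv2.imread("pics/side0.png")
cv2.imwrite("pics/t_rack.png",cv2.resize(t[140:225,95:215],None,fx=6.5,fy=6.5,interpolation=cv2.INTER_CUBIC))
cv2.imwrite("pics/t_car.png",cv2.resize(t[145:215,245:345],None,fx=8,fy=8,interpolation=cv2.INTER_CUBIC))
cv2.imwrite("pics/s_all.png",cv2.resize(s[150:290,150:290],None,fx=4.2,fy=4.2,interpolation=cv2.INTER_CUBIC))
E
```

```text
(no output)
```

View pics/t_rack.png

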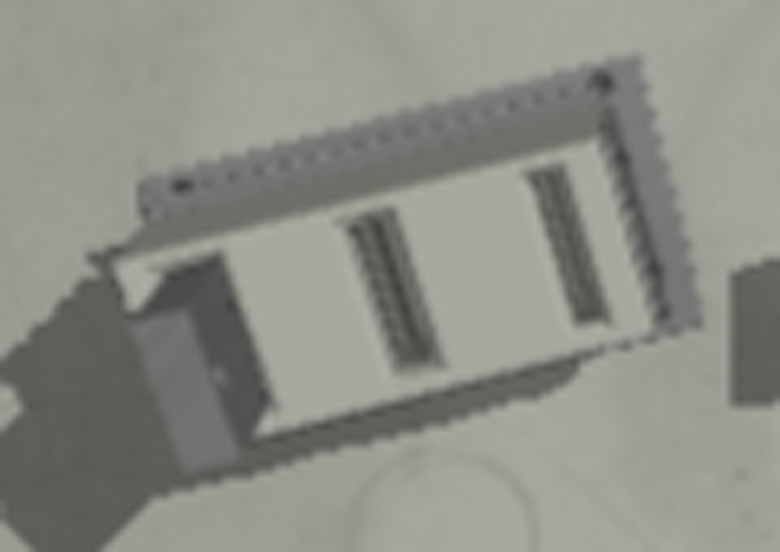

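View pics/t_car.png

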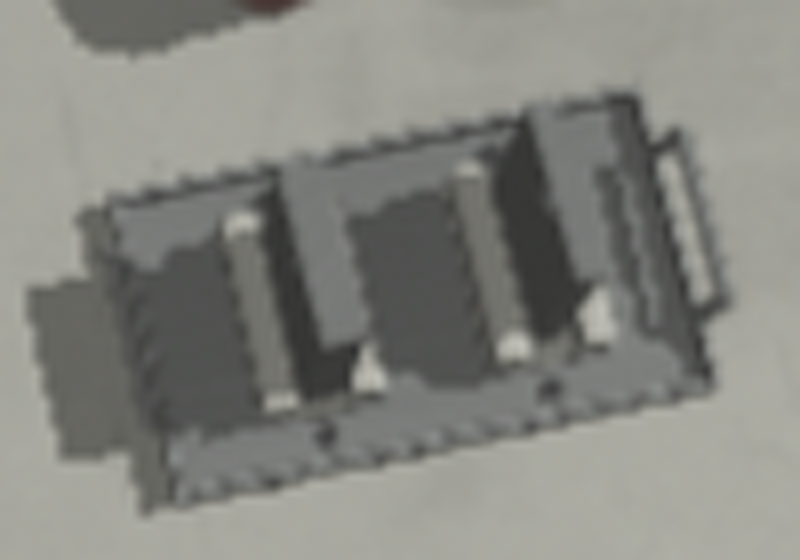

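View pics/s_all.png

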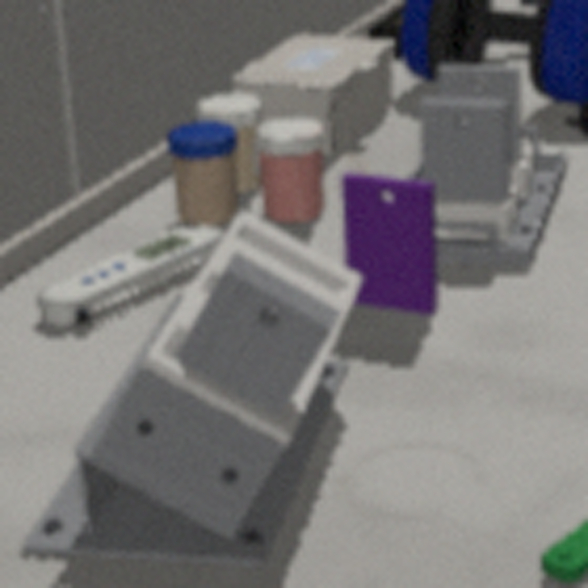

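```bash
cat > h.py <<'E'
from station import *
import cv2,numpy as np
np.set_printoptions(precision=4,suppress=True)
def ray(m,p):
    d=m["pose"][:3,:3]@np.linalg.solve(m["mtx"],[p[0],p[1],1.]);return m["pose"][:3,3],d
def atz(m,p,z):
    c,d=ray(m,p);return c+d*(z-c[2])/d[2]
def proj(m,X):
    R=m["pose"][:3,:3];c=(np.atleast_2d(X)-m["pose"][:3,3])@R;u=c@m["mtx"].T;return u[:,:2]/u[:,2:]
def tri(obs):
    A=np.zeros((3,3));b=np.zeros(3)
    for m,p in obs:
        c,d=ray(m,p);d=d/np.linalg.norm(d);P=np.eye(3)-np.outer(d,d);A+=P;b+=P@c
    X=np.linalg.solve(A,b);return X,[np.linalg.norm(proj(m,X)[0]-p) for m,p in obs]
E
python3 - <<'E'
from h import *
t=camera_model("top")
f=lambda u,v:(95+u/6.5,140+v/6.5)
g=lambda u,v:(245+u/8,145+v/8)
for n,p,z in [("backL",f(118,260),.107),("backR",f(600,140),.107),("frontR",f(655,330),.066),("frontL",f(255,437),.066),
 ("narrow top",f(547,168),.1),("narrow bot",f(592,325),.07),("mid top",f(370,215),.1),("mid bot",f(418,368),.07)]:
    print(n,atz(t,p,z))
for n,p,z in [("tray TL",g(110,205),.014),("TR",g(630,95),.014),("BR",g(710,390),.014),("BL",g(175,500),.014),
 ("plL top",g(290,165),.098),("plL bot",g(345,345),.098),("plR top",g(535,105),.098),("plR bot",g(595,285),.098)]:
    print(n,atz(t,p,z))
E
```

```text
backL [0.5631 0.2789 0.107 ]
backR [0.6077 0.096  0.107 ]
frontR [0.5414 0.0798 0.066 ]
frontL [0.501  0.2363 0.066 ]
narrow top [0.5989 0.1175 0.1   ]
narrow bot [0.5429 0.1042 0.07  ]
mid top [0.5812 0.1854 0.1   ]
mid bot [0.5268 0.1723 0.07  ]
tray TL [ 0.607 -0.085  0.014]
TR [ 0.6435 -0.2668  0.014 ]
BR [ 0.5382 -0.2878  0.014 ]
BL [ 0.5034 -0.1047  0.014 ]
plL top [ 0.5957 -0.1403  0.098 ]
plL bot [ 0.537  -0.1554  0.098 ]
plR top [ 0.6141 -0.2188  0.098 ]
plR bot [ 0.5549 -0.2345  0.098 ]
```

Request:
{"name": "carry_out", "arguments": {
  "steps": [
    [[1.7,-1.0,0],0],
    [[3.6,-2.1,0],0],
    [[5.5,-3.2,0],0],
    [[7.4,-4.3,0],0],
    [[9.2,-5.3,0],0]
  ]
}}

```text
clock: 0.78
position: [0.3306, -0.3727, 0.2562]
tcp_rot: [0.993, 0.121, -0.0, -0.0]
wrist_force: [0.6, -0.9, 0.7]
width: 0.0854
```

Request:
{"name": "carry_out", "arguments": {
  "steps": [
    [[1.9,-1.1,0],0],
    [[3.8,-2.2,0],0],
    [[5.7,-3.3,0],0],
    [[7.6,-4.4,0],0],
    [[9.2,-5.3,0],0]
  ]
}}

```text
clock: 1.4
position: [0.5222, -0.1886, 0.256]
tcp_rot: [0.993, 0.122, -0.0, -0.0]
wrist_force: [0.6, -1.2, 0.1]
width: 0.0851
```

```bash
python3 - <<'E'
from h import *
import pickle
o=get_obs();print(o['clock'],o['joint_pos'],o['position'],o['tcp_rot'])
m=camera_model("wrist");im=snapshot("wrist");pickle.dump((m,im),open("w1.pkl","wb"))
cv2.imwrite("pics/w1.png",cv2.resize(im,(800,600),interpolation=cv2.INTER_CUBIC))
E
```

```text
1.4 [-0.4911  0.2748 -0.0071  1.2891 -0.0001  2.4067] [ 0.5222 -0.1886  0.256 ] [ 0.9926  0.1216 -0.0001 -0.    ]
```

View pics/w1.png

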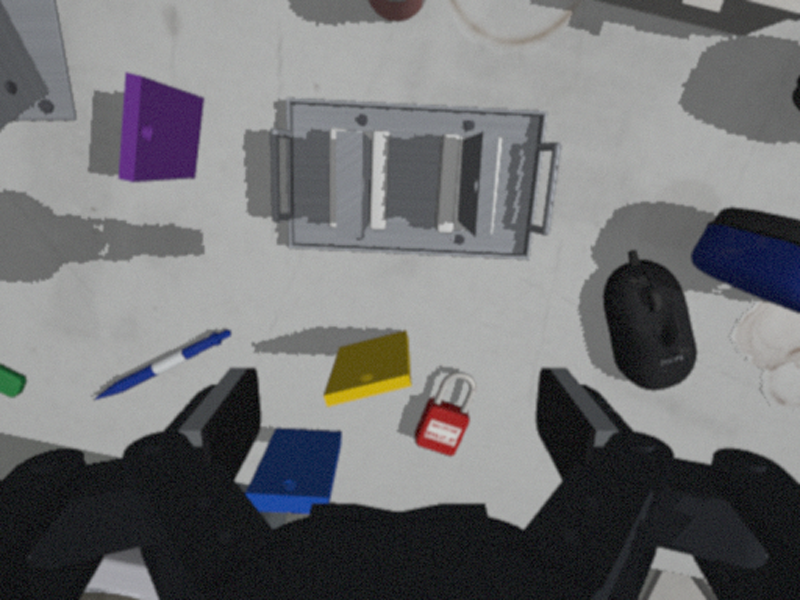

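Request:
{"name": "carry_out", "arguments": {
  "steps": [
    [[0.5,1.2,0.0],0],
    [[1.2,2.4,-0.0],0],
    [[1.2,3.2,0],0]
  ]
}}

```text
clock: 1.82
position: [0.57, -0.2616, 0.2554]
tcp_rot: [0.993, 0.121, -0.0, -0.0]
wrist_force: [-0.6, -0.4, -0.6]
width: 0.0855
```

```bash
python3 - <<'E'
from h import *
import pickle
m=camera_model("wrist");im=snapshot("wrist");pickle.dump((m,im),open("w2.pkl","wb"))
print(get_obs()['qd'],get_obs()['position'])
cv2.imwrite("pics/w2.png",im)
i1=pickle.load(open("w1.pkl","rb"))[1]
cv2.imwrite("pics/w1c.png",cv2.resize(i1[55:170,170:365],None,fx=4,fy=4,interpolation=cv2.INTER_CUBIC))
E
```

```text
[ 0.0085 -0.0361 -0.0594  0.0036  0.007   0.0374] [ 0.5698 -0.264   0.2552]
```

View pics/w1c.png

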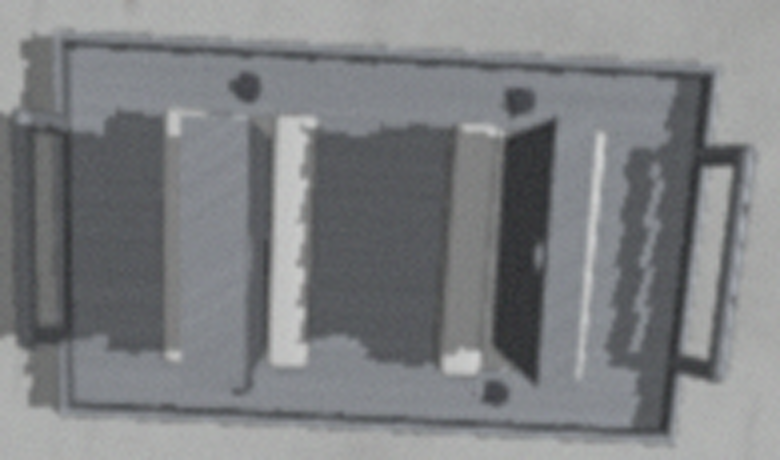

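View pics/w2.png

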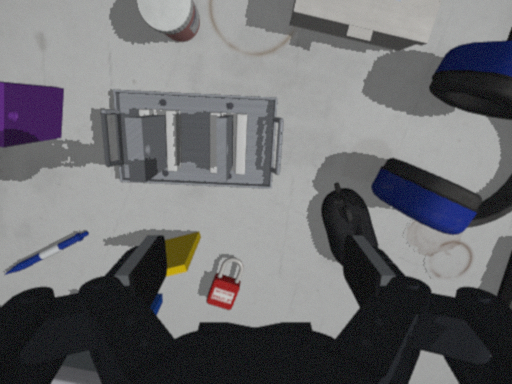

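```bash
python3 - <<'E'
import cv2
i=cv2.imread("pics/w2.png")
cv2.imwrite("pics/w2c.png",cv2.resize(i[85:195,95:290],None,fx=4,fy=4,interpolation=cv2.INTER_CUBIC))
E
```

```text
(no output)
```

View pics/w2c.png

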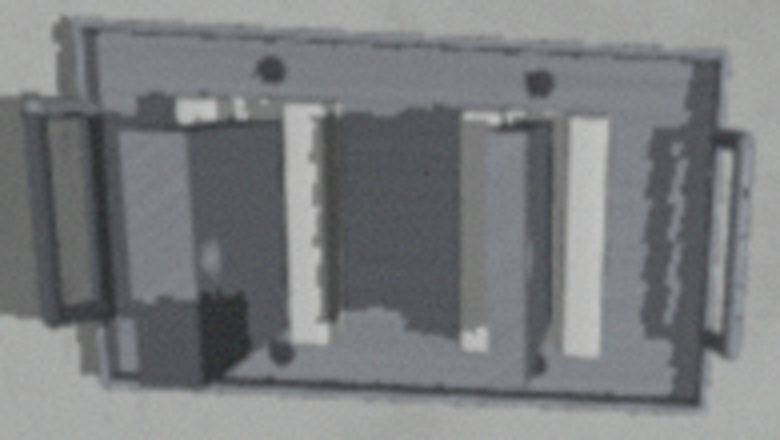

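```bash
python3 - <<'E'
from h import *
import pickle
m1,_=pickle.load(open("w1.pkl","rb"));m2,_=pickle.load(open("w2.pkl","rb"))
c1=lambda u,v:np.array([170+u/4,55+v/4])-.375
c2=lambda u,v:np.array([95+u/4,85+v/4])-.375
for n,a,b in [("L back R",(249,115),(190,130)),("L front R",(240,388),(205,385)),("R back L",(556,118),(489,130)),("R front L",(537,383),(487,382))]:
    print(n,*tri([(m1,c1(*a)),(m2,c2(*b))]), atz(m1,c1(*a),.098),atz(m2,c2(*b),.098))
for n,p in [("L bL",(118,130)),("L bR",(190,130)),("L fL",(140,380)),("L fR",(205,385)),("R bL",(489,130)),("R bR",(526,128)),("R fL",(487,382)),("R fR",(526,383))]: print(n,atz(m2,c2(*p),.098))
# tray and saddle corners at heights
for n,p,z in [("TL",(95,20),.014),("TR",(727,52),.014),("BR",(700,405),.014),("BL",(105,380),.014)]: print(n,atz(m2,c2(*p),z))
E
```

```text
L back R [ 0.6023 -0.1479  0.0945] [np.float64(0.20541780193975026), np.float64(0.20066771031181513)] [ 0.6023 -0.1481  0.098 ] [ 0.6026 -0.1493  0.098 ]
L front R [ 0.5422 -0.159   0.0909] [np.float64(0.08578001015483677), np.float64(0.08374333468625302)] [ 0.5433 -0.1594  0.098 ] [ 0.5446 -0.1612  0.098 ]
R back L [ 0.6184 -0.2141  0.0937] [np.float64(0.1296948321056085), np.float64(0.12595041264121154)] [ 0.6179 -0.2135  0.098 ] [ 0.6188 -0.2145  0.098 ]
R front L [ 0.5611 -0.2262  0.0967] [np.float64(0.16978277674268868), np.float64(0.16547946700497335)] [ 0.5611 -0.226   0.098 ] [ 0.5616 -0.2262  0.098 ]
L bL [ 0.5987 -0.1335  0.098 ]
L bR [ 0.6026 -0.1493  0.098 ]
L fL [ 0.5421 -0.146   0.098 ]
L fR [ 0.5446 -0.1612  0.098 ]
R bL [ 0.6188 -0.2145  0.098 ]
R bR [ 0.6213 -0.2225  0.098 ]
R fL [ 0.5616 -0.2262  0.098 ]
R fR [ 0.5636 -0.2353  0.098 ]
TL [ 0.616  -0.0891  0.014 ]
TR [ 0.6513 -0.2672  0.014 ]
BR [ 0.5473 -0.2866  0.014 ]
BL [ 0.5104 -0.1051  0.014 ]
```

Request:
{"name": "carry_out", "arguments": {
  "steps": [
    [[0.6,-0.7,1.5],0.3],
    [[1.2,-1.33,3.2],0.35],
    [[1.2,-1.33,5.0],0.35],
    [[1.2,-1.33,6.4],0.35],
    [[1.2,-1.33,7.1],0.35]
  ],
  "claw": 45
}}

```text
clock: 2.5
position: [0.5884, -0.2206, 0.0767]
tcp_rot: [0.994, 0.106, -0.002, -0.001]
wrist_force: [-0.4, 0.5, 0.1]
width: 0.0451
```

```bash
python3 - <<'E'
from h import *
o=get_obs();print(o['clock'],o['position'],o['tcp_rot'],o['wrist_force'],o['width'])
im=snapshot("wrist");cv2.imwrite("pics/w3.png",cv2.resize(im,(800,600)))
E
```

```text
2.5 [ 0.5884 -0.2206  0.0767] [ 0.9944  0.1057 -0.0017 -0.0011] [-0.4154  0.4752  0.0879] 0.04507654399971121
```

View pics/w3.png

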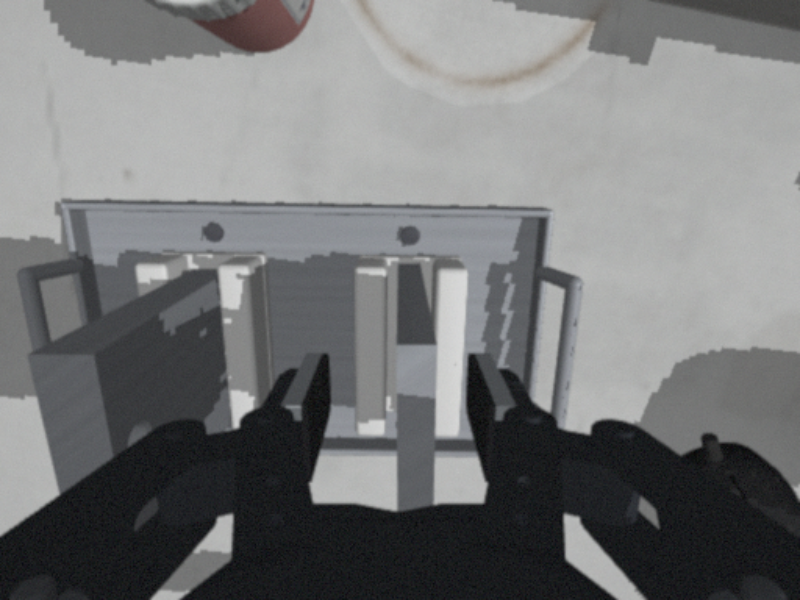

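Request:
{"name": "carry_out", "arguments": {
  "steps": [
    [[0,0,0],0],
    [[0,0,0],0],
    [[0,0,0],0],
    [[0,0,0],0],
    [[0,0,0],0]
  ],
  "claw": 0
}}

```text
clock: 3.18
position: [0.5916, -0.222, 0.0808]
tcp_rot: [0.994, 0.106, 0.001, 0.001]
wrist_force: [-0.7, 0.4, 5.5]
width: 0.0084
```

Request:
{"name": "carry_out", "arguments": {
  "steps": [
    [[0,0,-0.6],0],
    [[0,0,-1.6],0],
    [[0,0,-3.0],0],
    [[0,0,-4.6],0],
    [[0,0,-6.0],0]
  ]
}}

```text
clock: 3.8
position: [0.5903, -0.2212, 0.2308]
tcp_rot: [0.994, 0.106, 0.0, 0.0]
wrist_force: [1.0, 0.3, -2.5]
width: 0.008
```

```bash
python3 - <<'E'
from h import *
import pickle
o=get_obs();print(o['clock'],o['position'],o['tcp_rot'],o['wrist_force'],o['moment'],o['width'])
for n in ["side","wrist"]:
    m=camera_model(n);im=snapshot(n);pickle.dump((m,im),open(n+"4.pkl","wb"));cv2.imwrite(f"pics/{n}4.png",cv2.resize(im,(800,600)))
E
```

```text
3.8 [ 0.5903 -0.2212  0.2308] [0.9944 0.106  0.0002 0.0001] [ 0.9719  0.3179 -2.5497] [ 0.0165 -0.1286  0.0292] 0.008035877992991212
```

View pics/side4.png

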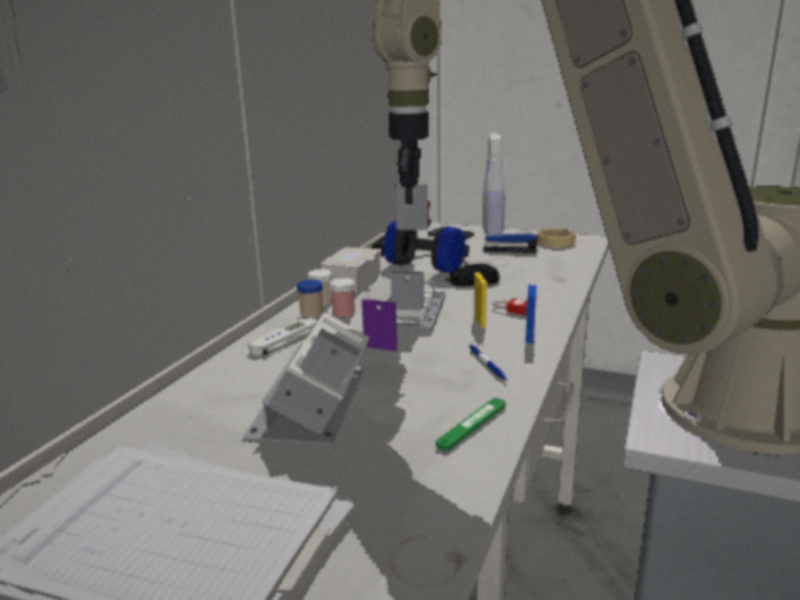

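View pics/wrist4.png

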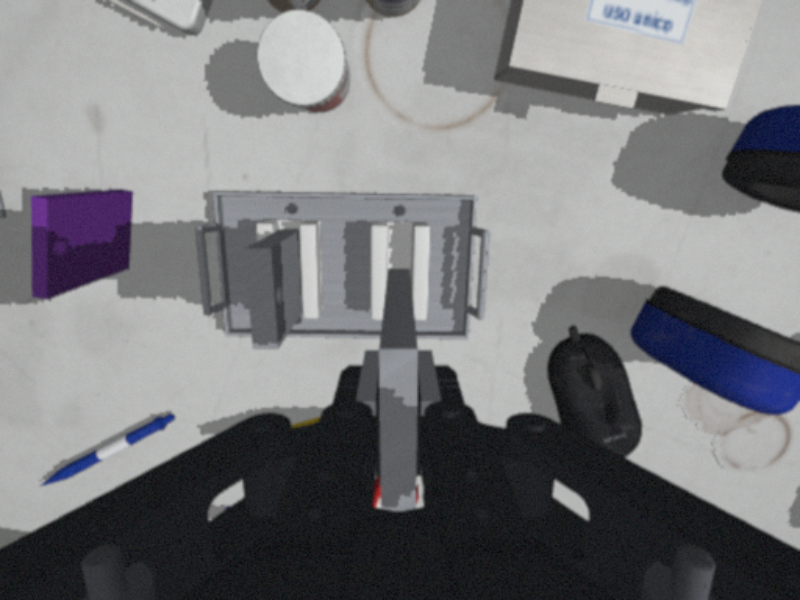

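```bash
python3 - <<'E'
from h import *
import pickle
m,im=pickle.load(open("wrist4.pkl","rb"))
cv2.imwrite("pics/w4c.png",cv2.resize(im[160:335,215:300],None,fx=3.4,fy=3.4,interpolation=cv2.INTER_CUBIC))
s=pickle.load(open("side4.pkl","rb"))[1]
cv2.imwrite("pics/s4c.png",cv2.resize(s[90:165,225:305],None,fx=8,fy=8,interpolation=cv2.INTER_CUBIC))
E
```

```text
(no output)
```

View pics/w4c.png

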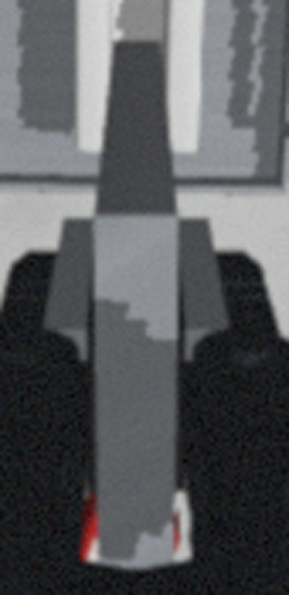

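View pics/s4c.png

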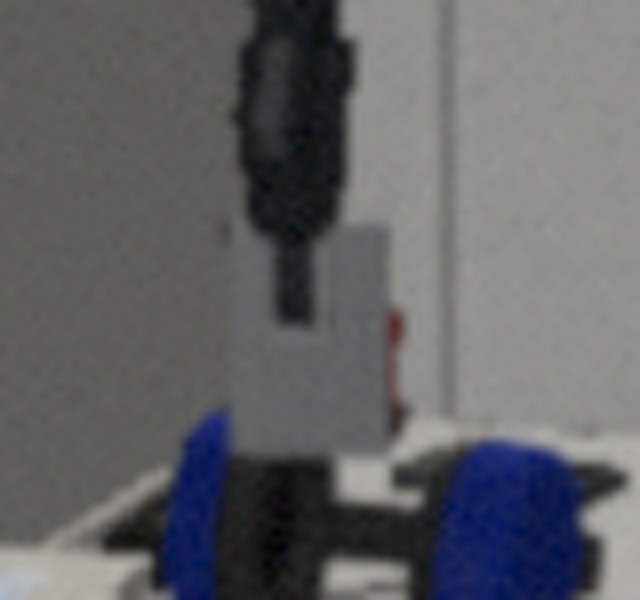

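```bash
python3 - <<'E'
from h import *
import pickle
from scipy.optimize import least_squares
from scipy.spatial.transform import Rotation as R
m,im=pickle.load(open("wrist4.pkl","rb"))
P=np.array([.5903,-.2212,.2308]);Rt=R.from_quat([.9944,.106,.0002,.0001]).as_matrix()
v=np.array([[172.4],[223.2],[324.]])-.35
u0=(136/3.4+215)-.35
# unknown: plate centre x,y offsets tool, bottom offset zb (tool), tilt th
def pts(q):
    x,y,zb,th=q
    c,s=np.cos(th),np.sin(th)
    L=[]
    for (a,h) in [(.03,0),(.03,.088),(-.03,.088)]:
        L.append([x+a*c+h*s,y,zb-(h*c-a*s)])
    return P+np.array(L)@Rt.T
def f(q):
    pr=proj(m,pts(q));return np.r_[pr[:,1]-v[:,0],pr[1,0]-u0]
r=least_squares(f,[0,0,.065,0]);print(r.x,r.fun)
r2=least_squares(lambda q:f(np.r_[q,0]),[0,0,.065]);print(r2.x,r2.fun)
E
```

```text
[-0.0074  0.0012  0.0986 -0.0652] [ 0. -0.  0.  0.]
[-0.0114  0.0012  0.0978] [ 4.8099 -4.1888  1.3143 -0.    ]
```

```bash
python3 - <<'E'
from h import *
import pickle
from scipy.optimize import least_squares
from scipy.spatial.transform import Rotation as R
m,im=pickle.load(open("wrist4.pkl","rb"))
P=np.array([.5903,-.2212,.2308]);Rt=R.from_quat([.9944,.106,.0002,.0001]).as_matrix()
px=np.array([(115,42),(162,42),(94,215),(178,217)])/3.4+[215,160]-.35
def pts(q):
    x,y,zb,th=q
    c,s=np.cos(th),np.sin(th);L=[]
    for h in (0,.088):
      for t in (-.0045,.0045):
        a=.03; L.append([x+a*c+h*s,y+t,zb-(h*c-a*s)])
    return P+np.array(L)@Rt.T
f=lambda q:(proj(m,pts(q))-px).ravel()
r=least_squares(f,[0,0,.065,0]);print(r.x,r.fun)
for zb in(.065,.0688,.0708):
  r=least_squares(lambda q:f(np.r_[q[:2],zb,q[2]]),[0,0,0]);print(zb,r.x,r.fun)
# side view
ms,_=pickle.load(open("side4.pkl","rb"))
for zb,x in((.0688,0),(.0688,-.005),(.072,-.004)):
  q=[x,.001,zb,0];L=[]
  for a in(-.03,.03):
    for h in(0,.088): L.append([x+a,.001-.0045,zb-h])
  print((proj(ms,P+np.array(L)@Rt.T)-[225,90])*8)
E
```

```text
[-0.001   0.0013  0.0666 -0.0023] [-1.061   0.0038 -1.0607 -0.0043  0.6412  0.3108  0.5503 -0.3107]
0.065 [-0.0006  0.0013  0.001 ] [-1.1236  0.0095 -1.0133  0.0014  0.4572  0.3101  0.7347 -0.3119]
0.0688 [-0.0014  0.0013 -0.0068] [-0.9759 -0.0033 -1.125  -0.0113  0.8873  0.3116  0.3035 -0.3092]
0.0708 [-0.0018  0.0013 -0.0108] [-0.9004 -0.0092 -1.1822 -0.0171  1.102   0.3122  0.0879 -0.308 ]
[[372.7796 446.6901]
 [370.6756 213.1956]
 [215.7086 443.0865]
 [209.7084 211.4422]]
[[385.9848 446.993 ]
 [384.2113 213.3431]
 [228.7006 443.3846]
 [223.0201 211.5872]]
[[383.4075 455.2119]
 [381.5712 222.0144]
 [226.3044 451.5405]
 [220.5702 220.1883]]
```

Request:
{"name": "carry_out", "arguments": {
  "steps": [
    [[0,-1.0,-0.7],0],
    [[-0.3,-2.8,-1.5],-0.1],
    [[-0.5,-4.7,-2.0],-0.2],
    [[-0.7,-6.6,-2.0],-0.3],
    [[-0.9,-8.5,-2.0],-0.3]
  ]
}}

```text
clock: 4.53
position: [0.522, -0.016, 0.2783]
tcp_rot: [0.993, 0.119, -0.001, -0.0]
wrist_force: [1.1, 1.3, -4.1]
width: 0.0083
```

Request:
{"name": "carry_out", "arguments": {
  "steps": [
    [[-0.2,-1.8,0],0],
    [[-0.4,-3.6,0],0],
    [[-0.6,-5.3,0],0],
    [[-0.7,-6.3,0],0],
    [[-0.7,-6.6,0],0]
  ]
}}

```text
clock: 5.15
position: [0.4658, 0.1396, 0.2783]
tcp_rot: [0.993, 0.12, -0.001, -0.0]
wrist_force: [1.2, 0.3, -2.2]
width: 0.0083
```

Request:
{"name": "carry_out", "arguments": {
  "steps": [
    [[0,0,0],0]
  ]
}}

```text
clock: 5.28
position: [0.4671, 0.1382, 0.2784]
tcp_rot: [0.993, 0.12, -0.0, 0.0]
wrist_force: [0.8, -0.6, -2.2]
width: 0.0082
```

```bash
python3 - <<'E'
from h import *
import pickle
o=get_obs();print(o['clock'],o['position'],o['tcp_rot'],o['wrist_force'],o['qd'])
m=camera_model("wrist");im=snapshot("wrist");pickle.dump((m,im),open("w5.pkl","wb"));cv2.imwrite("pics/w5.png",cv2.resize(im,(800,600)))
E
```

```text
5.275 [0.4671 0.1382 0.2784] [ 0.9928  0.1195 -0.0005  0.0002] [ 0.8194 -0.5612 -2.1861] [-0.0274  0.0072  0.0087 -0.0028 -0.0053 -0.0065]
```

View pics/w5.png

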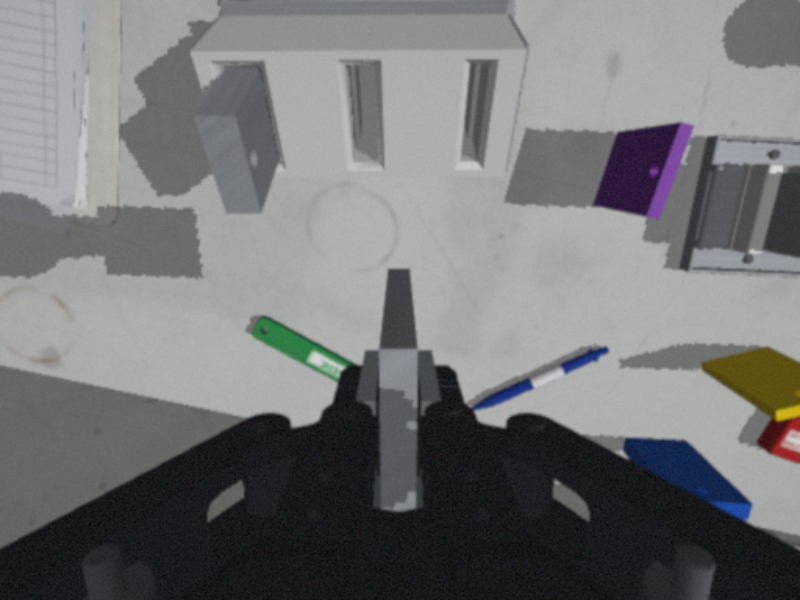

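Request:
{"name": "carry_out", "arguments": {
  "steps": [
    [[0.8,-0.5,0],0],
    [[2.0,-1.2,0],0],
    [[2.4,-1.6,0],0],
    [[2.4,-1.6,0],0]
  ]
}}

```text
clock: 5.82
position: [0.5167, 0.1906, 0.2781]
tcp_rot: [0.993, 0.119, -0.001, 0.0]
wrist_force: [-0.8, 0.8, -1.6]
width: 0.0083
```

```bash
python3 - <<'E'
from h import *
import pickle
o=get_obs();print(o['clock'],o['position'],o['tcp_rot'],o['wrist_force'],o['qd'])
m=camera_model("wrist");im=snapshot("wrist");pickle.dump((m,im),open("w6.pkl","wb"));cv2.imwrite("pics/w6.png",im)
a=pickle.load(open("w5.pkl","rb"))[1]
cv2.imwrite("pics/w5c.png",cv2.resize(a[0:115,115:345],None,fx=3.4,fy=3.4,interpolation=cv2.INTER_CUBIC))
cv2.imwrite("pics/w6c.png",cv2.resize(im[60:175,150:380],None,fx=3.4,fy=3.4,interpolation=cv2.INTER_CUBIC))
E
```

```text
5.825 [0.5167 0.1906 0.2781] [ 0.9929  0.1189 -0.0007  0.0003] [-0.7662  0.7659 -1.6362] [-0.0085 -0.026  -0.0257  0.0061 -0.0079 -0.0058]
```

View pics/w5c.png

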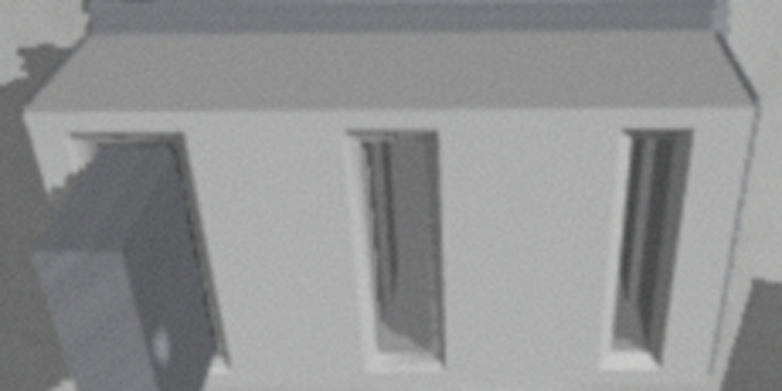

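View pics/w6.png

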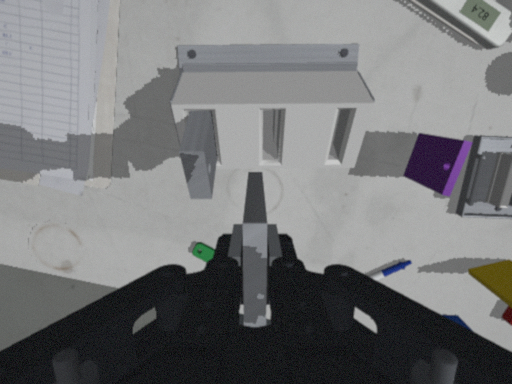

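View pics/w6c.png

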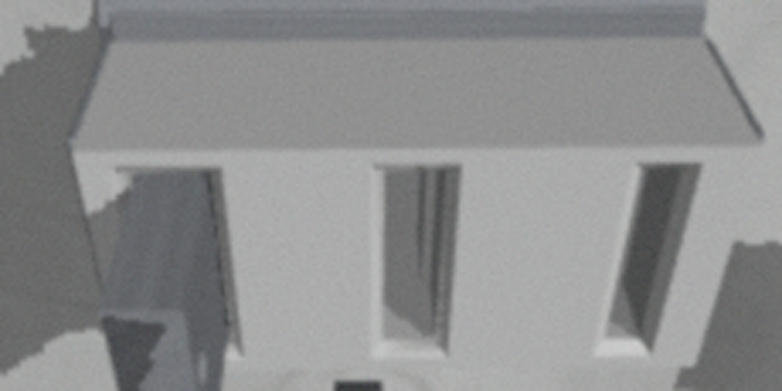

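```bash
cat > fit.py <<'E'
from h import *
import pickle
from scipy.optimize import least_squares
def frame(q):
    fx,fy,fz,ps=q
    c,s=np.cos(ps),np.sin(ps);Rz=np.array([[c,-s,0],[s,c,0],[0,0,1]])
    S=Rz@np.array([[.866,0,-.5],[0,1,0],[.5,0,.866]])
    return np.array([fx,fy,fz]),S
if __name__=="__main__":
    m5=pickle.load(open("w5.pkl","rb"))[0];m6=pickle.load(open("w6.pkl","rb"))[0];t=camera_model("top")
    k5=lambda a:np.array(a)/3.4+[115,0]-.35
    k6=lambda a:np.array(a)/3.4+[150,60]-.35
    L=[]
    for y0,hw,p5,p6 in [(0,.01275,[(345,130),(440,130),(365,370),(445,370)],[(374,165),(462,163),(373,355),(447,355)]),
                  (-.07,.00975,[(622,128),(693,128),(600,368),(660,368)],[(635,163),(703,163),(595,355),(650,355)])]:
        # image right = -y ; image up=+s
        X=[(.0355,y0+hw,0),(.0355,y0-hw,0),(-.0355,y0+hw,0),(-.0355,y0-hw,0)]
        for x,a,b in zip(X,p5,p6): L+= [(m5,x,k5(a)),(m6,x,k6(b))]
    F=[(m5,(.0405,.095,0),k5((25,113))),(m5,(.0405,-.095,0),k5((757,105))),(m6,(.0405,.095,0),k6((70,148))),(m6,(.0405,-.095,0),k6((763,142)))]
    def res(q,LL):
        p,S=frame(q);return np.concatenate([proj(m,p+S@np.array(x))[0]-u for m,x,u in LL])
    for LL in (L,L+F):
        r=least_squares(res,[.555,.17,.0865,.24],args=(LL,),loss="soft_l1");print(r.x);print(r.fun.reshape(-1,2))
    r=least_squares(lambda q:res([q[0],q[1],.0865,q[2]],L+F),[.555,.17,.24],loss="soft_l1");print("fixed z",r.x,np.abs(r.fun).max())
    q=[r.x[0],r.x[1],.0865,r.x[2]]
    p,S=frame(q)
    print("top cam", (proj(t,[p+S@np.array(x) for x in [(.0405,.095,0),(.0405,-.095,0),(-.0405,-.095,0),(-.0405,.095,0)]])-[95,140])*6.5)
E
python3 fit.py
```

```text
[0.5556 0.1823 0.085  0.2441]
[[-0.2639 -0.012 ]
 [-0.568  -0.3723]
 [ 0.2494 -0.1377]
 [ 0.4006  0.0676]
 [ 0.2756  0.0093]
 [-0.6783  0.2868]
 [ 0.6462 -0.0901]
 [ 0.3132  0.1669]
 [-0.2609  0.2165]
 [-0.4478 -0.2089]
 [ 0.6284  0.1204]
 [ 0.0989 -0.3225]
 [-0.4113  0.313 ]
 [-0.8147 -0.0566]
 [ 0.2268  0.2369]
 [ 0.4205 -0.1484]]
[0.5556 0.1824 0.0854 0.2463]
[[-0.4854 -0.0631]
 [-0.7177 -0.3243]
 [ 0.0682 -0.258 ]
 [ 0.2889  0.0539]
 [ 0.2246  0.0517]
 [-0.6845  0.3921]
 [ 0.6237 -0.1024]
 [ 0.3342  0.2226]
 [-0.3583 -0.033 ]
 [-0.4811 -0.3375]
 [ 0.5687 -0.1822]
 [ 0.1009 -0.4982]
 [-0.3748  0.1986]
 [-0.7373 -0.0933]
 [ 0.2899  0.0806]
 [ 0.5232 -0.223 ]
 [-0.0257 -0.4332]
 [-0.1136  0.4404]
 [ 0.9373  0.5996]
 [ 0.0378  0.7732]]
fixed z [0.5555 0.1825 0.2465] 0.8238559361762867
top cam [[107.4915 252.2832]
 [592.7485 128.1008]
 [650.1094 321.8849]
 [178.4362 445.0515]]
```

Request:
{"name": "carry_out", "arguments": {
  "steps": [
    [[1.0,1.0,0.5],-0.1],
    [[1.9,2.0,1.5],-0.1],
    [[1.97,2.05,2.8],-0.1],
    [[1.97,2.05,3.8],-0.1],
    [[1.97,2.05,3.85],-0.1]
  ]
}}

```text
clock: 6.5
position: [0.5744, 0.1515, 0.1806]
tcp_rot: [0.992, 0.123, -0.003, 0.0]
wrist_force: [-0.6, 0.2, -2.0]
width: 0.0083
```

Request:
{"name": "carry_out", "arguments": {
  "steps": [
    [[0,0,0],0]
  ]
}}

```text
clock: 6.62
position: [0.5766, 0.1524, 0.1836]
tcp_rot: [0.992, 0.123, 0.0, 0.0]
wrist_force: [0.6, 0.7, -2.2]
width: 0.0079
```

```bash
python3 - <<'E'
from h import *
import pickle
o=get_obs();print(o['clock'],o['position'],o['tcp_rot'],o['wrist_force'],o['qd'])
im=snapshot("side");cv2.imwrite("pics/s7.png",cv2.resize(im[120:300,120:330],None,fx=3.3,fy=3.3,interpolation=cv2.INTER_CUBIC))
im=snapshot("wrist");cv2.imwrite("pics/w7.png",im)
E
```

```text
6.625 [0.5766 0.1524 0.1836] [0.9924 0.1231 0.0004 0.0001] [ 0.6474  0.6757 -2.1879] [ 0.0047 -0.0092  0.0238 -0.0001 -0.0005 -0.0004]
```

View pics/s7.png

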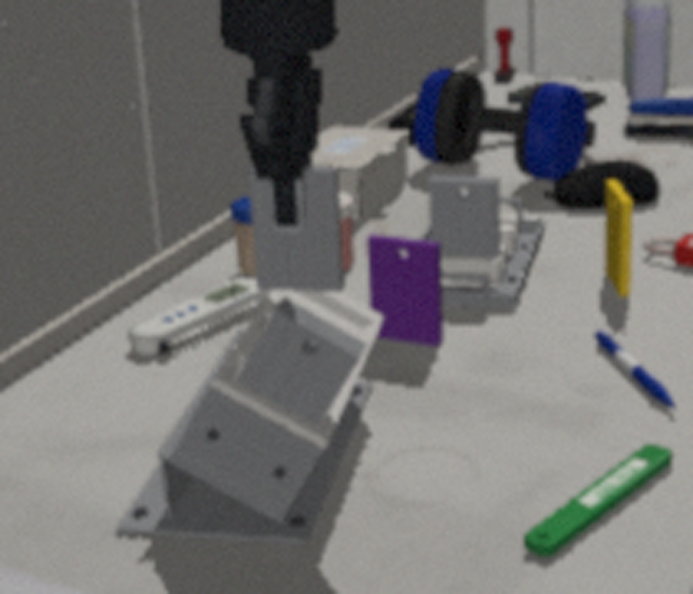

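View pics/w7.png

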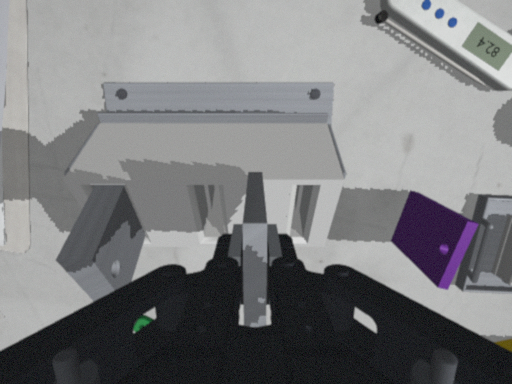

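Request:
{"name": "carry_out", "arguments": {
  "steps": [
    [[0,0,0.25],0],
    [[-0.12,0,0.3],0],
    [[-0.28,0,0.38],0],
    [[-0.44,0,0.46],0],
    [[-0.44,0,0.46],0]
  ]
}}

```text
clock: 7.35
position: [0.5693, 0.1506, 0.1745]
tcp_rot: [0.992, 0.123, 0.005, -0.0]
wrist_force: [4.0, 0.4, 8.8]
width: 0.0081
```

```bash
python3 - <<'E'
from h import *
o=get_obs();print(o['clock'],o['position'],o['tcp_rot'],o['wrist_force'],o['moment'])
im=snapshot("side");cv2.imwrite("pics/s8.png",cv2.resize(im[150:230,170:250],None,fx=7,fy=7,interpolation=cv2.INTER_CUBIC))
E
```

```text
7.35 [0.5693 0.1506 0.1745] [ 0.9924  0.1233  0.0049 -0.    ] [3.9896 0.4011 8.8366] [ 0.28   -1.3555 -0.0046]
```

View pics/s8.png

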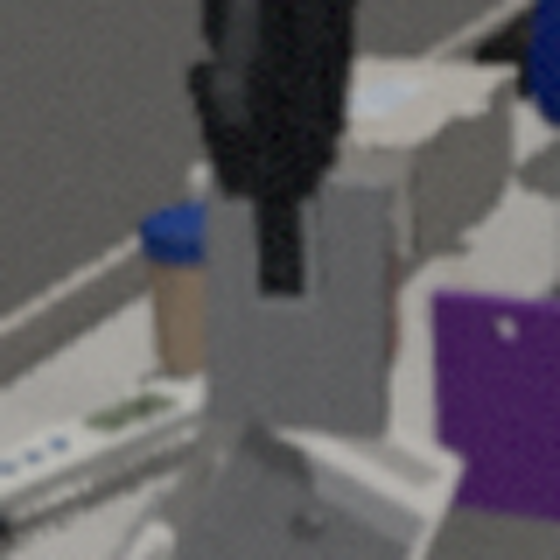

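Request:
{"name": "carry_out", "arguments": {
  "steps": [
    [[-0.1,0,0.07],0],
    [[-0.2,0,0.14],0],
    [[-0.3,0,0.21],0],
    [[-0.4,0,0.28],0]
  ]
}}

```text
clock: 7.9
position: [0.5595, 0.1481, 0.1684]
tcp_rot: [0.992, 0.123, 0.005, -0.0]
wrist_force: [1.1, 0.8, 15.2]
width: 0.0083
```

```bash
python3 - <<'E'
from h import *
o=get_obs();print(o['clock'],o['position'],o['tcp_rot'],o['wrist_force'],o['moment'])
im=snapshot("side");cv2.imwrite("pics/s9.png",cv2.resize(im[150:230,170:250],None,fx=7,fy=7,interpolation=cv2.INTER_CUBIC))
E
```

```text
7.9 [0.5595 0.1481 0.1684] [ 0.9924  0.1233  0.005  -0.    ] [ 1.0862  0.7548 15.1985] [ 0.3159 -0.8929 -0.0211]
```

View pics/s9.png

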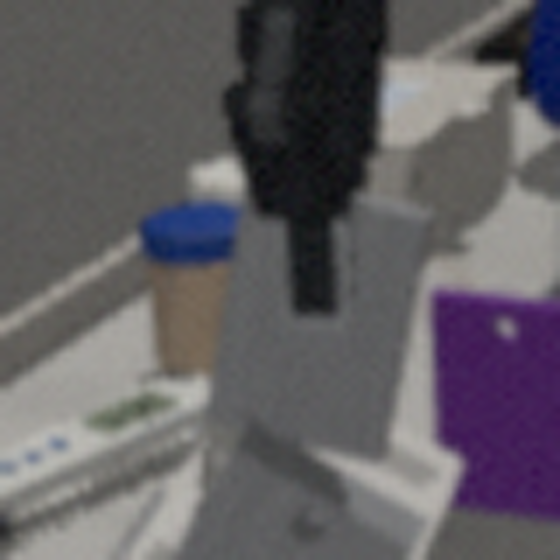

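Request:
{"name": "carry_out", "arguments": {
  "steps": [
    [[-0.1,0,0.09],0],
    [[-0.2,0,0.18],0],
    [[-0.33,0,0.31],0],
    [[-0.36,0,0.4],0],
    [[-0.36,0,0.4],0]
  ]
}}

```text
clock: 8.57
position: [0.5481, 0.1453, 0.1576]
tcp_rot: [0.992, 0.123, 0.002, 0.0]
wrist_force: [-5.0, -1.1, 16.4]
width: 0.0082
```

```bash
python3 - <<'E'
from h import *
o=get_obs();print(o['clock'],o['position'],o['tcp_rot'],o['wrist_force'],o['moment'])
im=snapshot("side");cv2.imwrite("pics/s10.png",cv2.resize(im[150:230,170:250],None,fx=7,fy=7,interpolation=cv2.INTER_CUBIC))
E
```

```text
8.575 [0.5481 0.1453 0.1576] [0.9924 0.1233 0.0021 0.0005] [-5.0084 -1.1148 16.43  ] [-0.1495  0.3504 -0.0425]
```

View pics/s10.png

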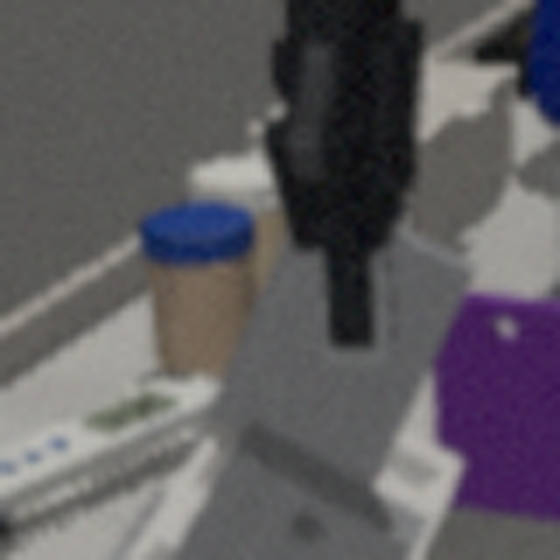

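Request:
{"name": "carry_out", "arguments": {
  "steps": [
    [[-0.3,0,-0.62],0],
    [[-0.3,0.3,-0.62],0],
    [[-0.6,0.9,-0.45],0],
    [[-0.82,1.4,-0.31],0],
    [[-0.82,1.4,-0.31],0]
  ]
}}

```text
clock: 9.25
position: [0.5353, 0.1049, 0.1606]
tcp_rot: [0.993, 0.122, -0.001, -0.0]
wrist_force: [0.3, 0.5, -2.8]
width: 0.0082
```

Request:
{"name": "carry_out", "arguments": {
  "steps": [
    [[0,0,0],0]
  ]
}}

```text
clock: 9.38
position: [0.5361, 0.1062, 0.1615]
tcp_rot: [0.992, 0.123, -0.0, -0.0]
wrist_force: [-0.1, 0.5, -2.2]
width: 0.0083
```

```bash
python3 - <<'E'
from h import *
import pickle
o=get_obs();print(o['clock'],o['position'],o['tcp_rot'],o['wrist_force'],o['moment'])
ms=camera_model("side");im=snapshot("side");cv2.imwrite("pics/s11.png",cv2.resize(im[150:250,160:260],None,fx=6,fy=6,interpolation=cv2.INTER_CUBIC))
pickle.dump((ms,im),open("s11.pkl","wb"))
m=camera_model("wrist");im=snapshot("wrist");cv2.imwrite("pics/w11.png",cv2.resize(im[60:340,140:380],None,fx=2.14,fy=2.14,interpolation=cv2.INTER_CUBIC))
pickle.dump((m,im),open("w11.pkl","wb"))
E
```

```text
9.375 [0.5361 0.1062 0.1615] [ 0.9924  0.1229 -0.0002 -0.0001] [-0.1463  0.4531 -2.1989] [ 0.0226  0.0399 -0.0133]
```

View pics/s11.png

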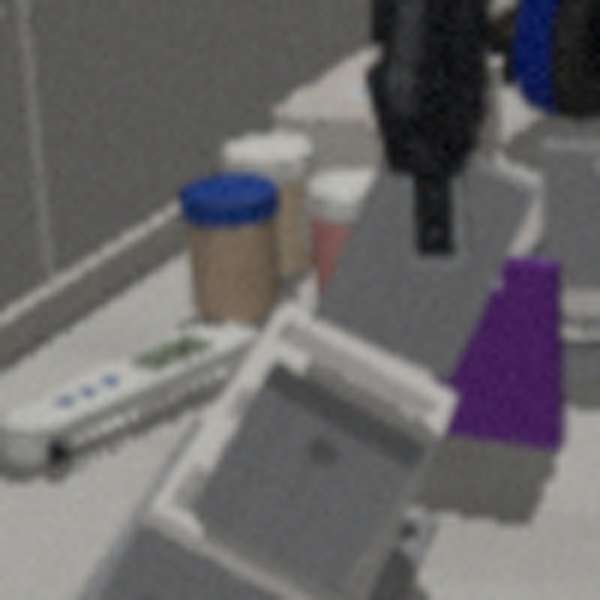

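View pics/w11.png

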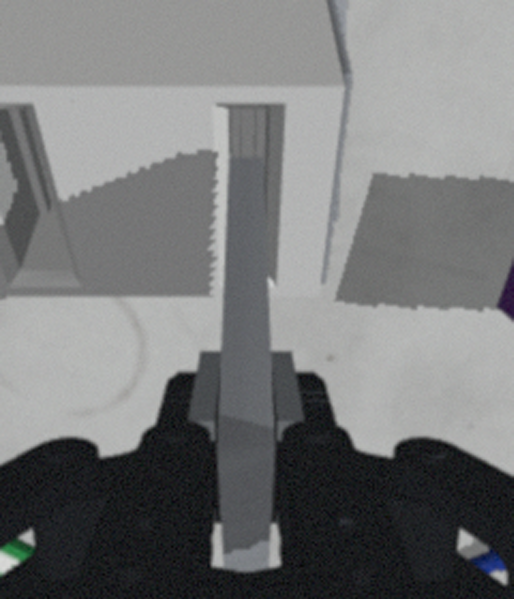

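```bash
python3 - <<'E'
from h import *
from fit import frame
import pickle
m,im=pickle.load(open("w11.pkl","rb"))
p,S=frame([.5555,.1825,.0860,.2465])
k=lambda a:np.array(a)/2.14+[140,60]-.3
X=[p+S@np.array(x) for x in[(.0355,-.07+.00975,0),(.0355,-.07-.00975,0),(.0405,-.095,0)]]
print(proj(m,X),k((213,104)),k((287,104)),k((347,84)))
# plate bottom back corners in slot frame given pose
P=np.array([.5361,.1062,.1615]);G=P-[0,0,.006]
g=S.T@(G-p);print("G in slot frame",g)
for a in (-.0045,.0045):
  for w in (.027,):
    b=p+S@(g+np.array([w,a,-.0645]));print("pred bottom back",proj(m,b))
    b=p+S@(g+np.array([w,a,.0235]));print("pred top back",proj(m,b))
print(k((229,158)),k((265,158)),k((220,415)),k((270,422)))
cv2.imwrite("pics/w11z.png",cv2.resize(im[100:270,225:300],None,fx=3.5,fy=3.5,interpolation=cv2.INTER_CUBIC))
E
```

```text
[[239.1111 107.2272]
 [273.422  107.2561]
 [301.248   99.2387]] [239.2327 108.2981] [273.8121 108.2981] [301.8495  98.9523]
G in slot frame [ 0.0023 -0.0693  0.0789]
pred bottom back [[263.1472 131.0174]]
pred top back [[268.176  280.0775]]
pred bottom back [[246.761  131.0034]]
pred top back [[241.8665 280.0531]]
[246.7093 133.5318] [263.5318 133.5318] [242.5037 253.6252] [265.8682 256.8963]
```

View pics/w11z.png

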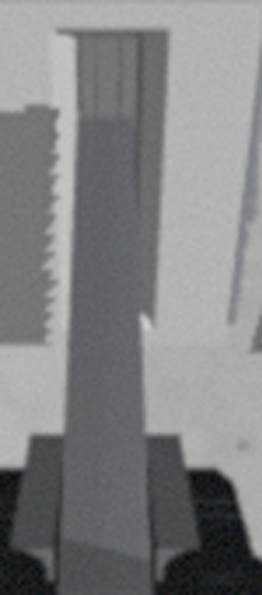

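```bash
python3 - <<'E'
from h import *
from fit import frame
import pickle
m,im=pickle.load(open("s11.pkl","rb"))
p,S=frame([.5555,.1825,.0860,.2465])
G=np.array([.5361,.1062,.1555]);g=S.T@(G-p)
big=cv2.resize(im[150:250,160:260],None,fx=6,fy=6,interpolation=cv2.INTER_CUBIC)
for th,col in((0,(0,0,255)),(-.1,(0,255,0))):
  c,s=np.cos(th),np.sin(th);M=np.array([[c,0,s],[0,1,0],[-s,0,c]])
  L=[p+S@(g+M@np.array([w,.0045,h])) for w,h in[(-.0335,-.0645),(.0265,-.0645),(.0265,.0235),(-.0335,.0235)]]
  q=(proj(m,L)-[160,150]+.5)*6
  cv2.polylines(big,[q.astype(int)],True,col,1)
L=[p+S@np.array(x) for x in[(.0405,.095,0),(.0405,-.095,0),(-.0405,-.095,0),(-.0405,.095,0)]]
cv2.polylines(big,[((proj(m,L)-[160,150]+.5)*6).astype(int)],True,(255,0,0),1)
cv2.imwrite("pics/s11o.png",big)
E
```

```text
(no output)
```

View pics/s11o.png

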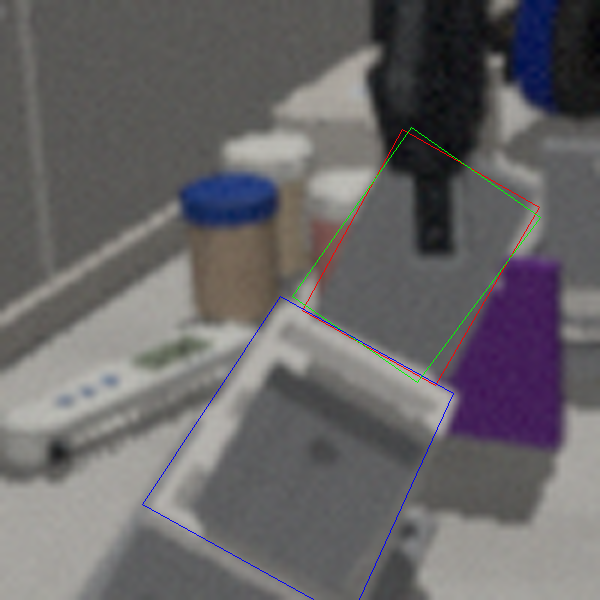

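```bash
python3 - <<'E'
from h import *
from fit import frame
import pickle
m,im=pickle.load(open("s11.pkl","rb"));w=pickle.load(open("w11.pkl","rb"))[0]
p,S=frame([.5555,.1825,.0860,.2465])
G=np.array([.5361,.1062,.1555]);g=S.T@(G-p)
big=cv2.resize(im[150:250,160:260],None,fx=6,fy=6,interpolation=cv2.INTER_CUBIC)
for th,off in((0,0),(.05,0),(.1,0),(.1,.003),(.15,0)):
  c,s=np.cos(th),np.sin(th);M=np.array([[c,0,s],[0,1,0],[-s,0,c]])
  C=[p+S@(g+M@np.array([x+off,.0045,h])) for x,h in[(-.0335,-.0645),(.0265,-.0645),(.0265,.0235),(-.0335,.0235)]]
  print(th,off,"wrist back bottom/top",proj(w,C[1:3])[:,1], "side",((proj(m,C)-[160,150]+.5)*6).round().tolist())
  if th==.1 and off==0: cv2.polylines(big,[((proj(m,C)-[160,150]+.5)*6).astype(int)],True,(0,255,0),1)
cv2.imwrite("pics/s11p.png",big)
E
```

```text
0 0 wrist back bottom/top [131.7642 280.7512] side [[435.0, 385.0], [303.0, 311.0], [403.0, 130.0], [539.0, 207.0]]
0.05 0 wrist back bottom/top [135.3257 275.4946] side [[444.0, 386.0], [309.0, 317.0], [399.0, 131.0], [539.0, 202.0]]
0.1 0 wrist back bottom/top [139.0083 270.2067] side [[453.0, 386.0], [315.0, 323.0], [395.0, 133.0], [538.0, 197.0]]
0.1 0.003 wrist back bottom/top [134.37  264.961] side [[446.0, 382.0], [308.0, 320.0], [387.0, 129.0], [531.0, 194.0]]
0.15 0 wrist back bottom/top [142.8014 264.9144] side [[462.0, 385.0], [321.0, 329.0], [391.0, 135.0], [536.0, 192.0]]
```

View pics/s11p.png

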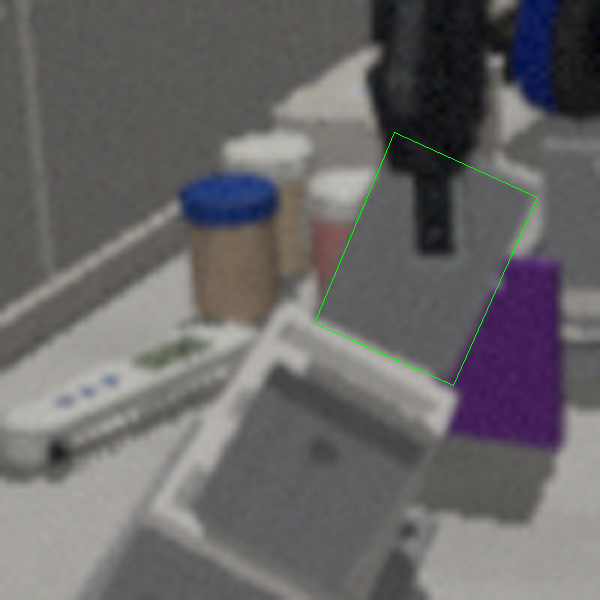

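Request:
{"name": "carry_out", "arguments": {
  "steps": [
    [[0.14,0.03,-0.08],0],
    [[0.29,0.03,0.18],0],
    [[0.44,0.03,0.44],0],
    [[0.59,0.03,0.7],0],
    [[0.66,0.03,0.83],0]
  ]
}}

```text
clock: 10.1
position: [0.5521, 0.1098, 0.14]
tcp_rot: [0.992, 0.123, -0.001, -0.0]
wrist_force: [-1.0, 0.0, -2.2]
width: 0.0081
```

```bash
cat > chk.py <<'E'
from h import *
from fit import frame
import sys,pickle
o=get_obs();print(o['clock'],o['position'],o['tcp_rot'],"F",o['wrist_force'],"M",o['moment'],o['width'])
p,S=frame([.5555,.1830,.0860,.2465]);print("G slot frame mm",S.T@(o['position']-[0,0,.006]-p)*1e3,"F slot",S.T@o['wrist_force'])
n=sys.argv[1]
ms=camera_model("side");im=snapshot("side");cv2.imwrite(f"pics/s{n}.png",cv2.resize(im[150:250,150:260],None,fx=5,fy=5,interpolation=cv2.INTER_CUBIC))
m=camera_model("wrist");iw=snapshot("wrist");cv2.imwrite(f"pics/w{n}.png",cv2.resize(iw[40:300,120:400],None,fx=2,fy=2,interpolation=cv2.INTER_CUBIC))
pickle.dump((ms,im,m,iw,o),open(f"c{n}.pkl","wb"))
E
python3 chk.py 12
```

```text
10.1 [0.5521 0.1098 0.14  ] [ 0.9924  0.1233 -0.0007 -0.    ] F [-1.0157  0.0161 -2.2258] M [-0.1077  0.2678  0.0228] 0.008126314187775313
G slot frame mm [  5.7124 -70.1419  52.1533] F slot [-1.9625  0.2635 -1.437 ]
```

View pics/s12.png

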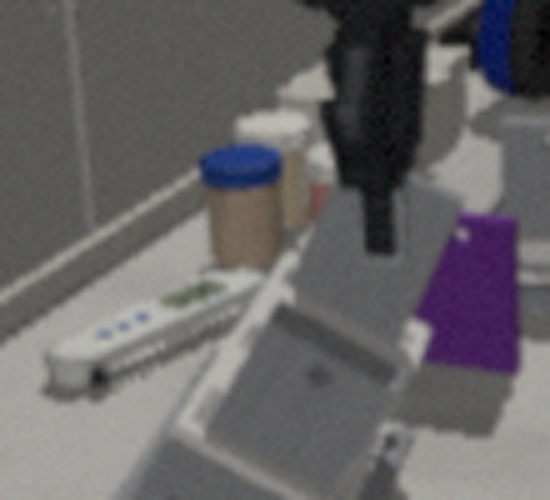

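View pics/w12.png

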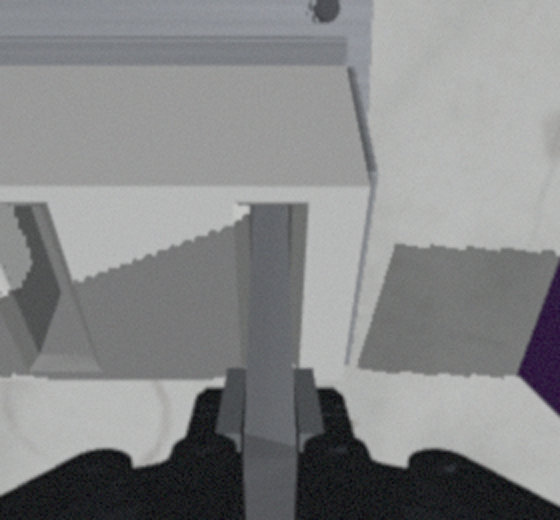

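Request:
{"name": "carry_out", "arguments": {
  "steps": [
    [[0.07,0,0.15],0],
    [[0.12,0,0.3],0],
    [[0.17,0,0.46],0],
    [[0.17,0,0.46],0]
  ]
}}

```text
clock: 10.7
position: [0.5569, 0.1108, 0.1293]
tcp_rot: [0.992, 0.123, 0.0, 0.0]
wrist_force: [-0.1, 0.1, -1.9]
width: 0.0083
```

```bash
python3 chk.py 13
```

```text
10.7 [0.5569 0.1108 0.1293] [0.9924 0.1232 0.0003 0.    ] F [-0.1097  0.1126 -1.8908] M [-0.0378  0.0574 -0.0445] 0.008263263682314555
G slot frame mm [  4.5688 -70.3108  40.4237] F slot [-1.0137  0.136  -1.5979]
```

View pics/s13.png

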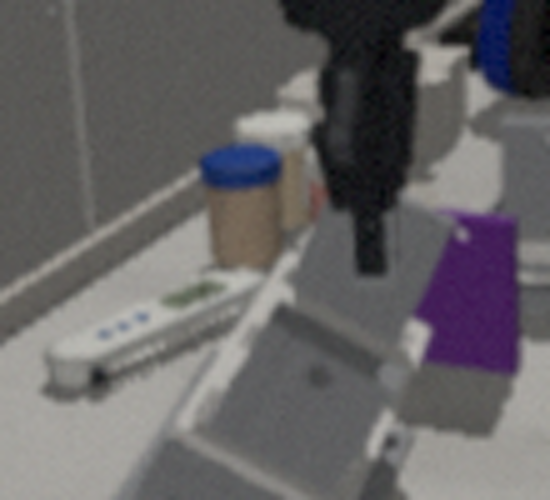

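Request:
{"name": "carry_out", "arguments": {
  "steps": [
    [[0.04,0,0.14],0],
    [[0.05,0,0.28],0],
    [[0.05,0,0.42],0],
    [[0.05,0,0.48],0]
  ]
}}

```text
clock: 11.3
position: [0.5596, 0.1113, 0.1202]
tcp_rot: [0.992, 0.123, 0.003, 0.0]
wrist_force: [-3.9, -0.5, 18.7]
width: 0.0085
```

```bash
python3 chk.py 14
```

```text
11.3 [0.5596 0.1113 0.1202] [0.9924 0.1233 0.0026 0.0001] F [-3.8903 -0.5483 18.7141] M [0.1374 0.2576 0.0328] 0.008546087259702401
G slot frame mm [  2.4188 -70.515   31.1217] F slot [ 5.974   0.4175 18.1596]
```

View pics/s14.png

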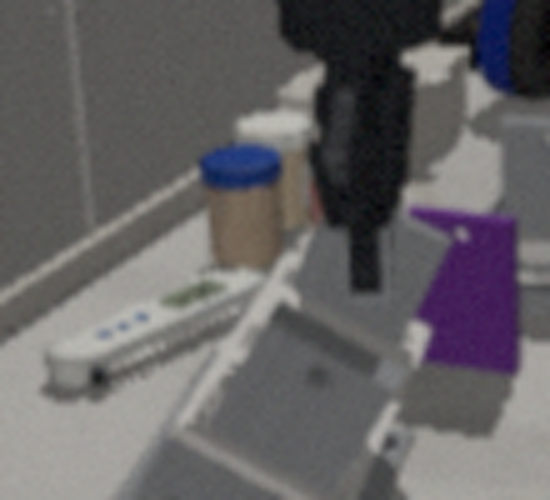

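View pics/w14.png

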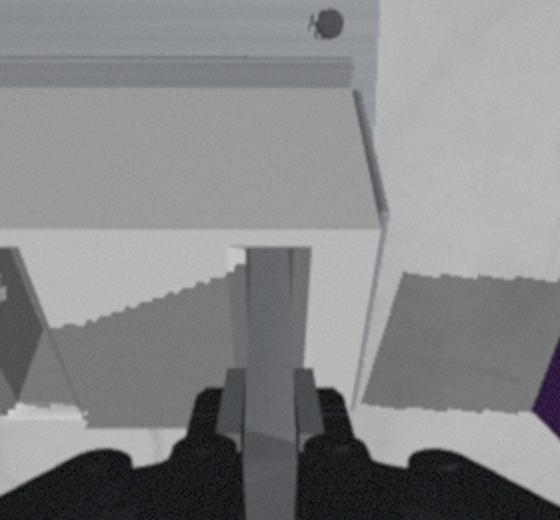

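Request:
{"name": "carry_out", "arguments": {
  "steps": [
    [[-0.08,0,-0.05],0],
    [[-0.08,0,-0.05],0]
  ]
}}

```text
clock: 11.65
position: [0.5593, 0.1112, 0.1205]
tcp_rot: [0.992, 0.123, 0.004, -0.0]
wrist_force: [6.0, 1.9, 1.6]
width: 0.0085
```

Request:
{"name": "carry_out", "arguments": {
  "steps": [
    [[0,0,0],0],
    [[0,0,0],0],
    [[0,0,0],0]
  ],
  "claw": 30
}}

```text
clock: 12.02
position: [0.5551, 0.1105, 0.1183]
tcp_rot: [0.992, 0.123, -0.001, 0.0]
wrist_force: [1.5, 0.3, 0.1]
width: 0.03
```

Request:
{"name": "carry_out", "arguments": {
  "steps": [
    [[0,0,-1.0],0],
    [[0,0,-2.5],0],
    [[0,0,-4.5],0],
    [[-0.5,0,-5.5],0],
    [[-0.5,0,-5.5],0]
  ]
}}

```text
clock: 12.65
position: [0.5442, 0.1075, 0.2585]
tcp_rot: [0.992, 0.123, 0.002, 0.0]
wrist_force: [0.4, 0.5, 1.4]
width: 0.0299
```

```bash
python3 chk.py 15
```

```text
12.65 [0.5442 0.1075 0.2585] [0.9924 0.1232 0.0019 0.0002] F [0.3509 0.5276 1.4301] M [-0.0011 -0.0189  0.0055] 0.029878349082739872
G slot frame mm [ 57.7871 -70.4161 158.845 ] F slot [1.1213 0.426  1.004 ]
```

View pics/s15.png

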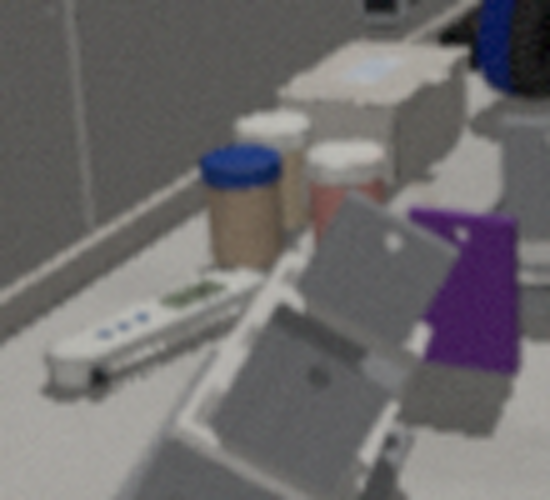

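View pics/w15.png

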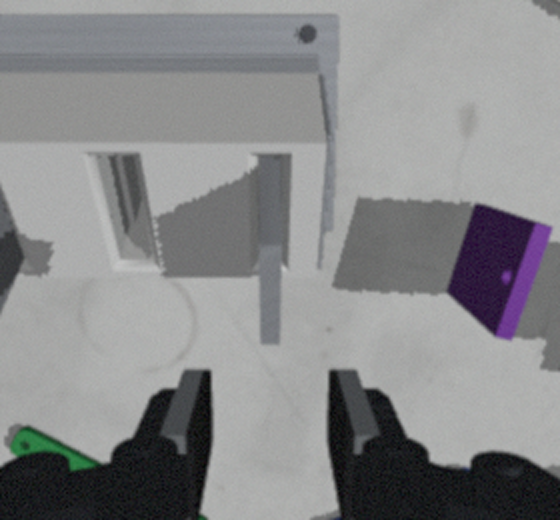

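```bash
cat > ov.py <<'E'
from h import *
from fit import frame
import pickle,sys
n=sys.argv[1]
ms,im,m,iw,o=pickle.load(open(f"c{n}.pkl","rb"))
p,S=frame([.5555,.1830,.0860,.2465])
def box(y0,t):
    return [p+S@np.array([x,y0+a*t/2,z]) for z in(0,.054) for x,a in((-.03,-1),(.03,-1),(.03,1),(-.03,1))]
def draw(img,mm,off,f):
    for y0,t,c in((-.07,.009,(0,0,255)),(0,.015,(0,255,0)),(.07,.021,(255,0,0))):
        if y0==0 and len(sys.argv)<3: continue
        q=((proj(mm,box(y0,t))-off+.5)*f).astype(int)
        for z in(0,4): cv2.polylines(img,[q[z:z+4]],True,c,1)
        for i in range(4): cv2.line(img,tuple(map(int,q[i])),tuple(map(int,q[i+4])),c,1)
a=cv2.resize(im[150:250,150:260],None,fx=6,fy=6,interpolation=cv2.INTER_CUBIC);draw(a,ms,[150,150],6)
b=cv2.resize(iw[70:240,60:300],None,fx=3,fy=3,interpolation=cv2.INTER_CUBIC);draw(b,m,[60,70],3)
cv2.imwrite(f"pics/ovs{n}.png",a);cv2.imwrite(f"pics/ovw{n}.png",b)
E
python3 ov.py 15
```

```text
(no output)
```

View pics/ovs15.png

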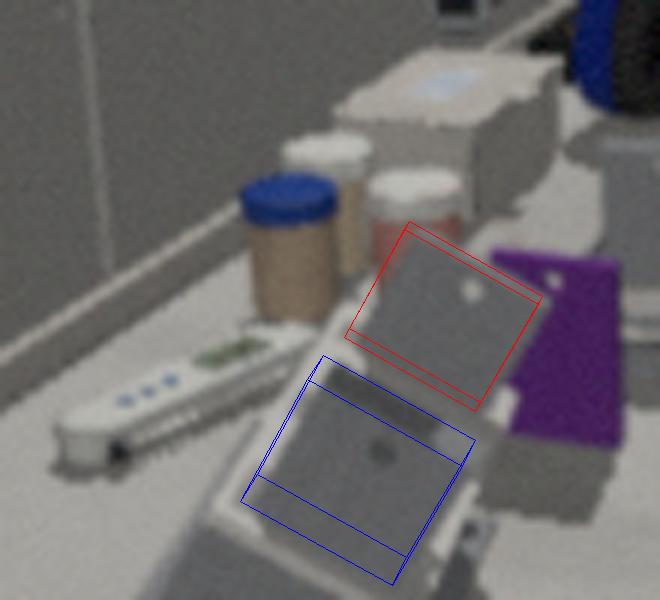

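View pics/ovw15.png

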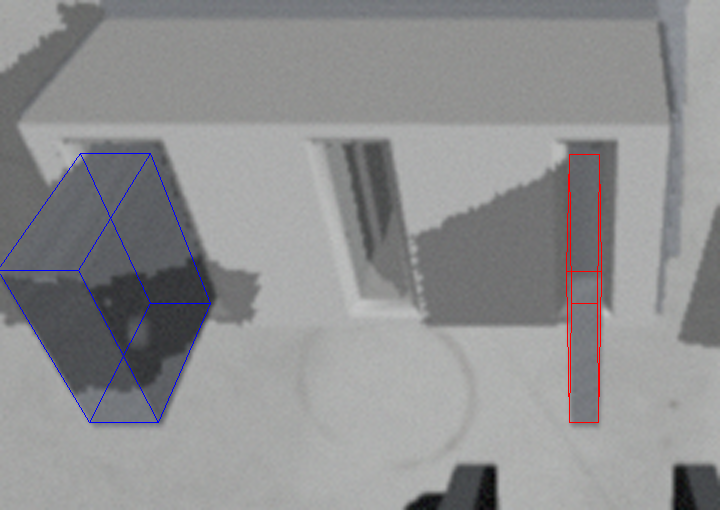

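Request:
{"name": "carry_out", "arguments": {
  "steps": [
    [[-0.2,1.6,0],0],
    [[-0.5,3.8,0],0.2],
    [[-0.8,6.0,0],0.35],
    [[-1.1,8.2,0],0.35],
    [[-1.39,10.1,0],0.35]
  ],
  "claw": 50
}}

```text
clock: 13.38
position: [0.5712, -0.1476, 0.2539]
tcp_rot: [0.994, 0.108, -0.001, -0.001]
wrist_force: [0.3, -0.6, -0.3]
width: 0.0501
```

Request:
{"name": "carry_out", "arguments": {
  "steps": [
    [[0,0,0],0],
    [[0,0,0],0]
  ]
}}

```text
clock: 13.62
position: [0.5711, -0.1455, 0.2545]
tcp_rot: [0.994, 0.108, -0.001, -0.001]
wrist_force: [-0.3, 0.3, 0.8]
width: 0.0499
```

```bash
python3 - <<'E'
from h import *
import pickle
o=get_obs();print(o['clock'],o['position'],o['tcp_rot'])
m=camera_model("wrist");im=snapshot("wrist");pickle.dump((m,im),open("w16.pkl","wb"))
cv2.imwrite("pics/w16.png",cv2.resize(im[90:270,170:370],None,fx=4,fy=4*.8,interpolation=cv2.INTER_CUBIC))
E
```

```text
13.625 [ 0.5711 -0.1455  0.2545] [ 0.9942  0.1078 -0.0014 -0.0009]
```

View pics/w16.png

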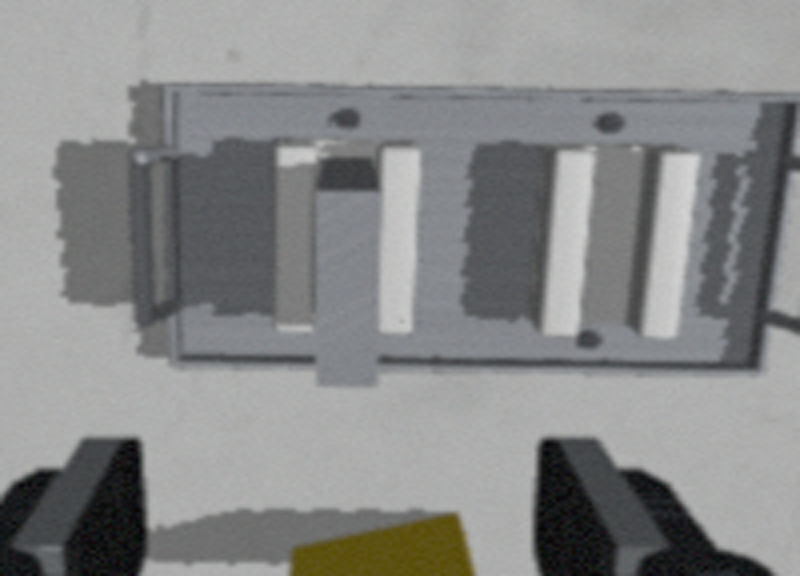

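```bash
python3 - <<'E'
from h import *
import pickle
m,im=pickle.load(open("w16.pkl","rb"))
P=np.array([atz(m,(170+u/4-.37,90+v/3.2-.37),.098) for u,v in[(317,190),(378,190),(318,386),(378,386)]])
print(P,P.mean(0),np.linalg.norm(P[0]-P[1]),np.linalg.norm(P[0]-P[2]))
E
```

```text
[[ 0.599  -0.1336  0.098 ]
 [ 0.602  -0.1473  0.098 ]
 [ 0.5405 -0.1464  0.098 ]
 [ 0.5437 -0.1607  0.098 ]] [ 0.5713 -0.147   0.098 ] 0.014053977326100097 0.059892871292943524
```

Request:
{"name": "carry_out", "arguments": {
  "steps": [
    [[0,0,1.5],0],
    [[0,0,3.5],0],
    [[0,0,5.3],0],
    [[0,0,6.5],0],
    [[0,0,7.05],0]
  ]
}}

```text
clock: 14.3
position: [0.5704, -0.1436, 0.078]
tcp_rot: [0.994, 0.109, -0.002, -0.001]
wrist_force: [0.4, -0.2, -0.4]
width: 0.0498
```

Request:
{"name": "carry_out", "arguments": {
  "steps": [
    [[0,0,0],0],
    [[0,0,0],0]
  ]
}}

```text
clock: 14.55
position: [0.5728, -0.1458, 0.0815]
tcp_rot: [0.994, 0.108, 0.001, 0.001]
wrist_force: [-0.5, 1.3, -0.5]
width: 0.05
```

Request:
{"name": "carry_out", "arguments": {
  "steps": [
    [[0,0,0],0],
    [[0,0,0],0],
    [[0,0,0],0],
    [[0,0,0],0],
    [[0,0,0],0]
  ],
  "claw": 0
}}

```text
clock: 15.18
position: [0.5725, -0.1463, 0.0812]
tcp_rot: [0.994, 0.108, 0.001, 0.001]
wrist_force: [-0.4, -0.5, 6.1]
width: 0.0141
```

Request:
{"name": "carry_out", "arguments": {
  "steps": [
    [[0,0,-1.0],0],
    [[0,0,-2.8],0],
    [[0,0,-4.8],0],
    [[0.2,-1.0,-6.6],0],
    [[0.6,-2.6,-7.6],-0.1]
  ]
}}

```text
clock: 15.8
position: [0.5726, -0.0795, 0.2717]
tcp_rot: [0.994, 0.111, 0.001, 0.0]
wrist_force: [0.0, -0.2, -4.9]
width: 0.0138
```

Request:
{"name": "carry_out", "arguments": {
  "steps": [
    [[0.5,-2.1,0],-0.1],
    [[1.0,-4.2,0],-0.24],
    [[1.5,-6.3,0],-0.24],
    [[1.9,-8.2,0],-0.24],
    [[2.12,-9.27,0],-0.24]
  ]
}}

```text
clock: 16.42
position: [0.5711, 0.1611, 0.2686]
tcp_rot: [0.992, 0.124, -0.001, -0.0]
wrist_force: [0.1, -1.2, -4.0]
width: 0.0146
```

Request:
{"name": "carry_out", "arguments": {
  "steps": [
    [[0,0,0],0],
    [[0,0,0],0]
  ]
}}

```text
clock: 16.68
position: [0.5718, 0.1583, 0.269]
tcp_rot: [0.992, 0.123, -0.001, 0.0]
wrist_force: [-0.9, -0.3, -3.7]
width: 0.0142
```

```bash
python3 chk.py 17
```

```text
16.675 [0.5718 0.1583 0.269 ] [ 0.9924  0.1229 -0.001   0.0003] F [-0.9385 -0.3353 -3.71  ] M [-0.0366 -0.0175 -0.0476] 0.014179905468358253
G slot frame mm [ 96.9962 -27.9086 148.4212] F slot [-2.714  -0.0961 -2.7169]
```

View pics/s17.png

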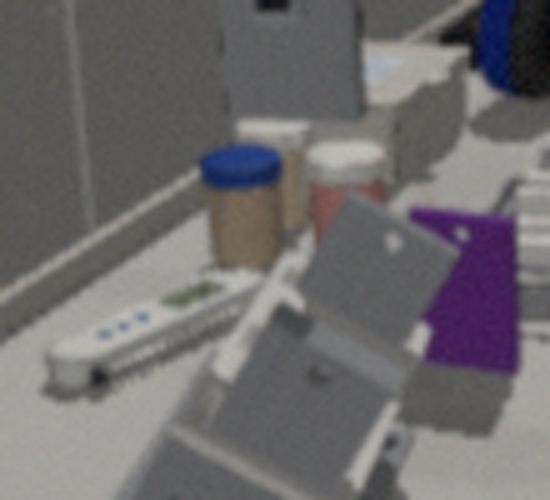

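View pics/w17.png

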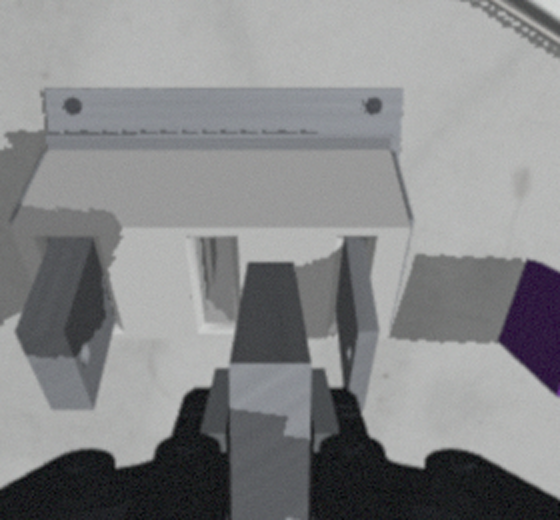

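Request:
{"name": "carry_out", "arguments": {
  "steps": [
    [[0.14,0,0.8],0],
    [[0.14,0,2.0],0],
    [[0.14,0,3.0],0],
    [[0.14,0,3.3],0],
    [[0.14,0,3.3],0]
  ]
}}

```text
clock: 17.4
position: [0.5757, 0.1588, 0.1875]
tcp_rot: [0.992, 0.122, -0.0, 0.0]
wrist_force: [0.4, -0.6, -3.4]
width: 0.0143
```

```bash
python3 chk.py 18
```

```text
17.4 [0.5757 0.1588 0.1875] [ 0.9925  0.1223 -0.0003  0.0001] F [ 0.4325 -0.569  -3.4163] M [-0.0116  0.0321  0.0137] 0.014296273694317747
G slot frame mm [ 59.547  -28.3819  75.8495] F slot [-1.4651 -0.6573 -3.0988]
```

View pics/s18.png

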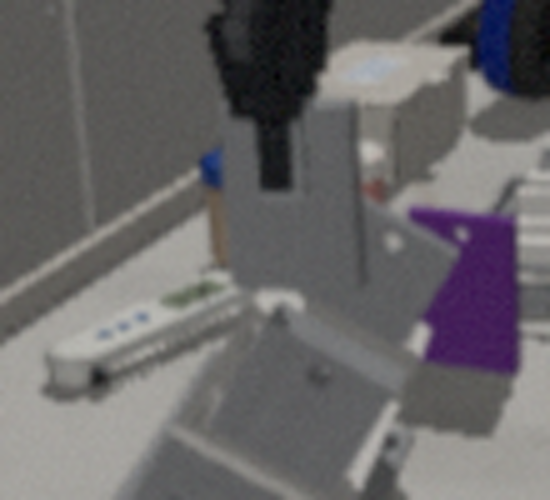

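View pics/w18.png

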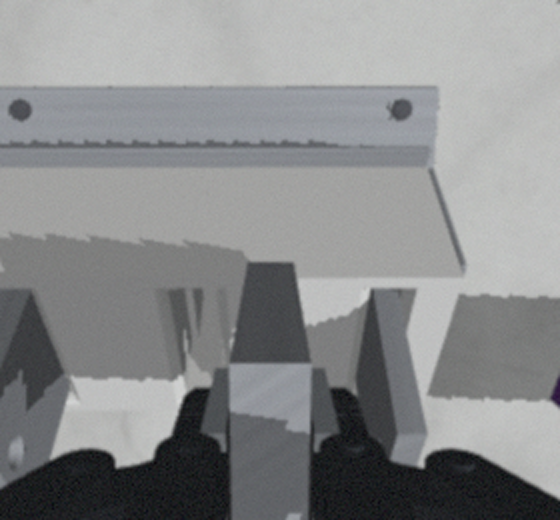

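Request:
{"name": "carry_out", "arguments": {
  "steps": [
    [[0,0,0.38],0],
    [[-0.2,0,0.48],0],
    [[-0.42,0,0.59],0],
    [[-0.64,0,0.72],0],
    [[-0.84,0,0.86],0]
  ]
}}

```text
clock: 18.12
position: [0.5592, 0.155, 0.1704]
tcp_rot: [0.992, 0.123, 0.006, -0.0]
wrist_force: [1.1, -0.2, 11.3]
width: 0.0144
```

```bash
python3 chk.py 19
```

```text
18.125 [0.5592 0.155  0.1704] [ 0.9924  0.1229  0.0058 -0.0001] F [ 1.0674 -0.2289 11.3249] M [ 0.295  -1.04   -0.0401] 0.014381895073036019
G slot frame mm [ 36.4065 -28.0231  69.5605] F slot [ 6.5105 -0.4825  9.3177]
```

View pics/s19.png

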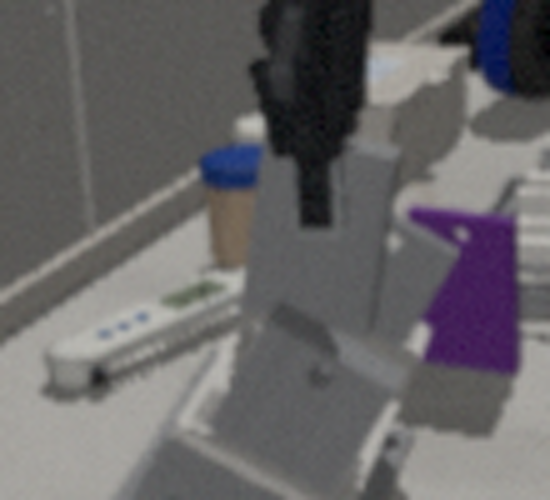

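Rotating as planned. I'll continue and press further this time.

Request:
{"name": "carry_out", "arguments": {
  "steps": [
    [[-0.12,0,0.1],0],
    [[-0.24,0,0.22],0],
    [[-0.36,0,0.34],0],
    [[-0.42,0,0.46],0],
    [[-0.44,0,0.54],0]
  ]
}}

```text
clock: 18.85
position: [0.5446, 0.1514, 0.1567]
tcp_rot: [0.992, 0.123, 0.002, 0.001]
wrist_force: [-10.7, -3.5, 23.0]
width: 0.014
```

```bash
python3 chk.py 20
```

```text
18.85 [0.5446 0.1514 0.1567] [0.9924 0.1228 0.0019 0.0006] F [-10.7108  -3.4604  23.0249] M [-0.5562  1.5167 -0.0298] 0.01399159982992721
G slot frame mm [ 16.538  -27.9526  65.1714] F slot [ 1.7861 -0.7423 25.5553]
```

View pics/s20.png

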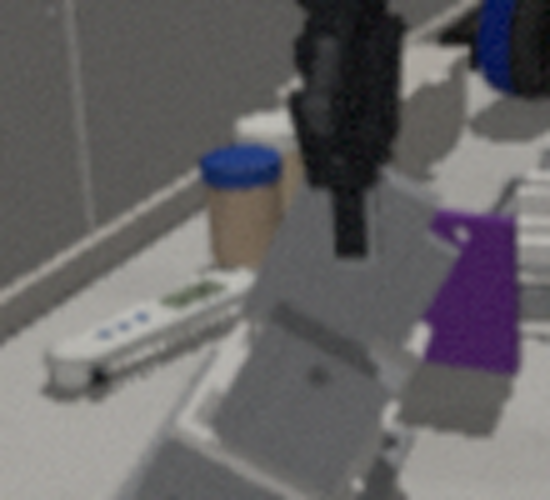

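Request:
{"name": "carry_out", "arguments": {
  "steps": [
    [[-0.24,0,-0.58],0],
    [[-0.24,-0.2,-0.58],0],
    [[-0.5,-0.7,-0.43],0],
    [[-0.76,-1.12,-0.28],0],
    [[-0.76,-1.12,-0.28],0]
  ]
}}

```text
clock: 19.58
position: [0.5175, 0.1751, 0.1582]
tcp_rot: [0.992, 0.124, -0.002, 0.0]
wrist_force: [-0.0, 0.4, -4.0]
width: 0.0143
```

Request:
{"name": "carry_out", "arguments": {
  "steps": [
    [[0,0,0],0]
  ]
}}

```text
clock: 19.7
position: [0.5193, 0.1744, 0.1592]
tcp_rot: [0.992, 0.123, -0.0, 0.0]
wrist_force: [-0.0, -0.3, -4.3]
width: 0.0142
```

```bash
python3 chk.py 21; python3 - <<'E'
from h import *
from fit import frame
import pickle
ms,im,w,iw,o=pickle.load(open("c21.pkl","rb"))
p,S=frame([.5555,.1830,.0860,.2465]);g=S.T@(o['position']-[0,0,.006]-p)
big=cv2.resize(im[150:250,150:260],None,fx=6,fy=6,interpolation=cv2.INTER_CUBIC)
bw=cv2.resize(iw[60:260,150:360],None,fx=3,fy=3,interpolation=cv2.INTER_CUBIC)
for th,col in((0,(0,0,255)),(.07,(0,255,0))):
  c,s=np.cos(th),np.sin(th);M=np.array([[c,0,s],[0,1,0],[-s,0,c]])
  for a,t in((.0075,2),(-.0075,1)):
    C=[p+S@(g+M@np.array([x-.001,a,h])) for x,h in[(-.03,-.0652),(.03,-.0652),(.03,.0228),(-.03,.0228)]]
    if t==2: cv2.polylines(big,[((proj(ms,C)-[150,150]+.5)*6).astype(int)],True,col,1)
    cv2.polylines(bw,[((proj(w,C)-[150,60]+.5)*3).astype(int)],True,col,1)
cv2.imwrite("pics/o21s.png",big);cv2.imwrite("pics/o21w.png",bw)
E
```

```text
19.7 [0.5193 0.1744 0.1592] [ 0.9924  0.1231 -0.0001  0.0002] F [-0.0269 -0.3239 -4.2539] M [ 0.0435  0.0819 -0.0481] 0.014199069113308451
G slot frame mm [ 1.3981  0.5366 76.8309] F slot [-2.218  -0.3076 -3.6313]
```

View pics/o21s.png

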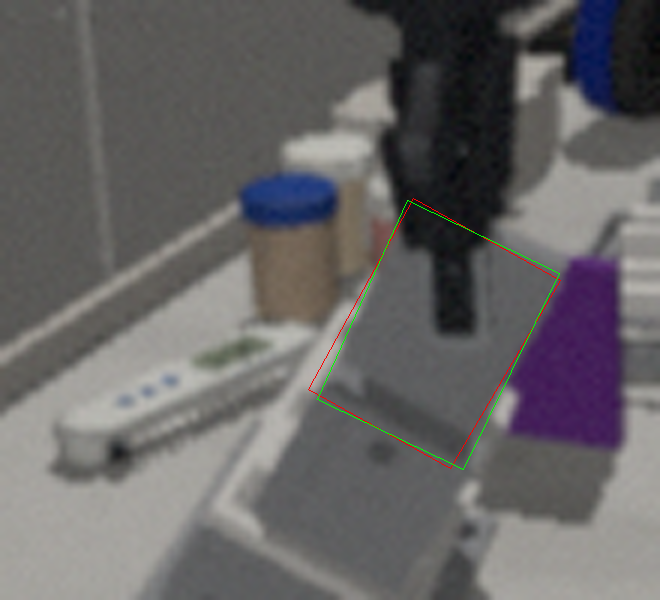

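View pics/o21w.png

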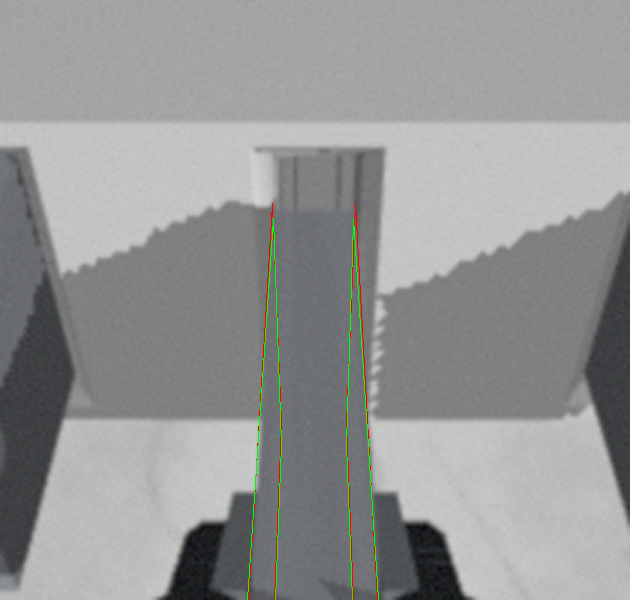

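Request:
{"name": "carry_out", "arguments": {
  "steps": [
    [[0.12,0.03,0.1],0],
    [[0.27,0.03,0.36],0],
    [[0.42,0.03,0.62],0],
    [[0.57,0.03,0.88],0],
    [[0.65,0.03,1.02],0]
  ]
}}

```text
clock: 20.42
position: [0.5353, 0.1775, 0.1332]
tcp_rot: [0.992, 0.123, -0.0, 0.0]
wrist_force: [0.4, -1.0, -3.9]
width: 0.0144
```

```bash
python3 chk.py 22
```

```text
20.425 [0.5353 0.1775 0.1332] [ 0.9924  0.1228 -0.0005  0.    ] F [ 0.3563 -0.9741 -3.9437] M [-0.0748  0.0791 -0.0193] 0.014361261702560742
G slot frame mm [ 2.4954 -0.4014 46.1326] F slot [-1.8784 -1.0316 -3.4692]
```

View pics/w22.png

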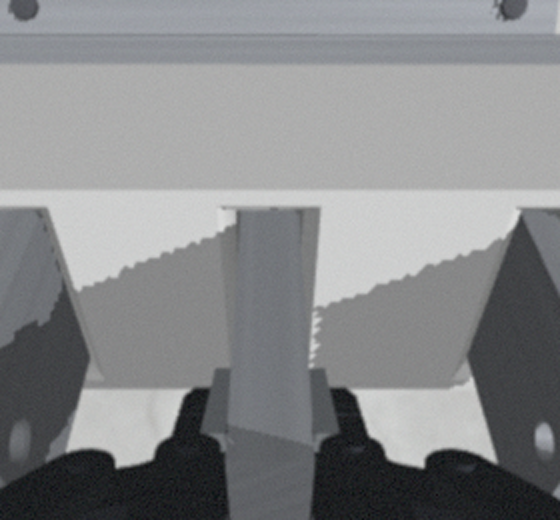

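Request:
{"name": "carry_out", "arguments": {
  "steps": [
    [[0.1,0,0.18],0],
    [[0.18,0,0.36],0],
    [[0.24,0,0.5],0],
    [[0.25,0,0.58],0],
    [[0.25,0,0.6],0]
  ]
}}

```text
clock: 21.15
position: [0.5414, 0.179, 0.1197]
tcp_rot: [0.992, 0.123, 0.0, 0.0]
wrist_force: [-3.4, -1.4, 4.2]
width: 0.0144
```

```bash
python3 chk.py 23
```

```text
21.15 [0.5414 0.179  0.1197] [0.9924 0.1229 0.0002 0.0001] F [-3.3981 -1.3761  4.1658] M [-0.0703  0.463  -0.0434] 0.014432567502469715
G slot frame mm [ 1.1841 -0.4286 31.3129] F slot [-1.0617 -0.5053  5.4231]
```

View pics/s23.png

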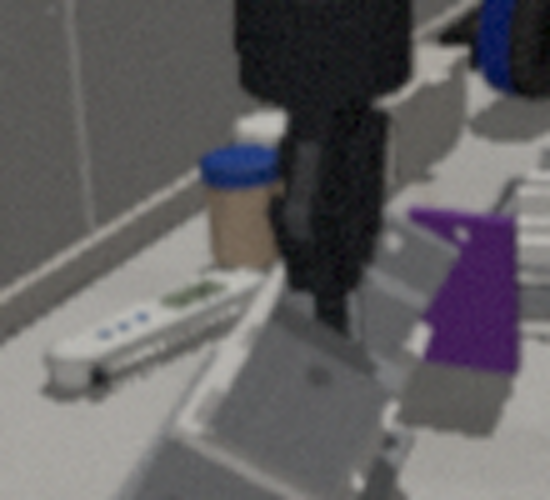

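Request:
{"name": "carry_out", "arguments": {
  "steps": [
    [[0,0,-0.05],0],
    [[0,0,-0.05],0],
    [[0,0,-0.05],0]
  ],
  "claw": 30
}}

```text
clock: 21.62
position: [0.5417, 0.179, 0.1203]
tcp_rot: [0.992, 0.123, 0.0, 0.0]
wrist_force: [-0.6, 0.9, -0.0]
width: 0.0299
```

Request:
{"name": "carry_out", "arguments": {
  "steps": [
    [[0,0,-1.0],0],
    [[0,0,-2.5],0],
    [[0,0,-4.5],0],
    [[-0.5,0,-5.5],0],
    [[-0.5,0,-5.5],0]
  ]
}}

```text
clock: 22.25
position: [0.5301, 0.1761, 0.2602]
tcp_rot: [0.992, 0.123, 0.002, -0.0]
wrist_force: [-0.5, 0.2, -0.8]
width: 0.0298
```

Request:
{"name": "carry_out", "arguments": {
  "steps": [
    [[-0.5,1.4,0],0],
    [[-0.5,1.4,0],0],
    [[-0.5,1.4,0],0]
  ]
}}

```text
clock: 22.62
position: [0.5256, 0.139, 0.2566]
tcp_rot: [0.992, 0.123, -0.001, -0.0]
wrist_force: [-0.4, -0.6, 0.2]
width: 0.0299
```

```bash
python3 chk.py 24; sed -i 's/\[60,70\]/[100,70]/;s/iw\[70:240,60:300\]/iw[70:240,100:340]/' ov.py; python3 ov.py 24 all
```

```text
22.625 [0.5256 0.139  0.2566] [ 0.9925  0.1225 -0.0007 -0.0001] F [-0.4157 -0.6494  0.2358] M [-0.0381 -0.0092 -0.0036] 0.02986314454382071
G slot frame mm [ 47.874  -35.3351 162.4096] F slot [-0.3684 -0.5284  0.4849]
```

View pics/ovs24.png

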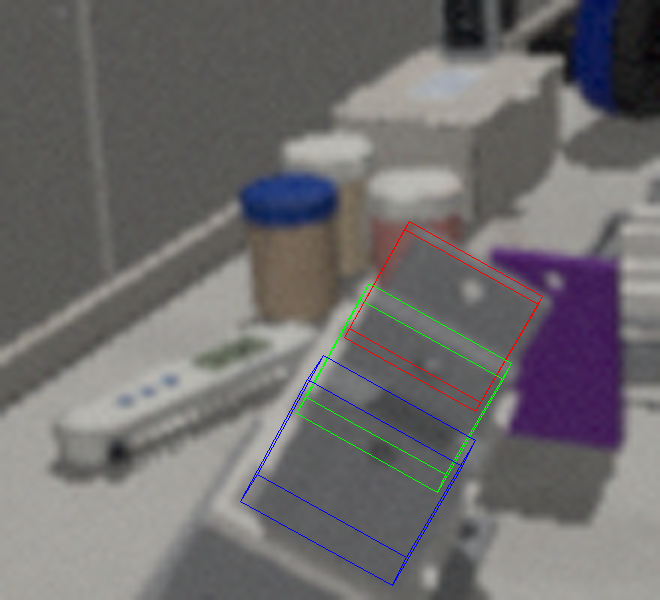

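View pics/ovw24.png

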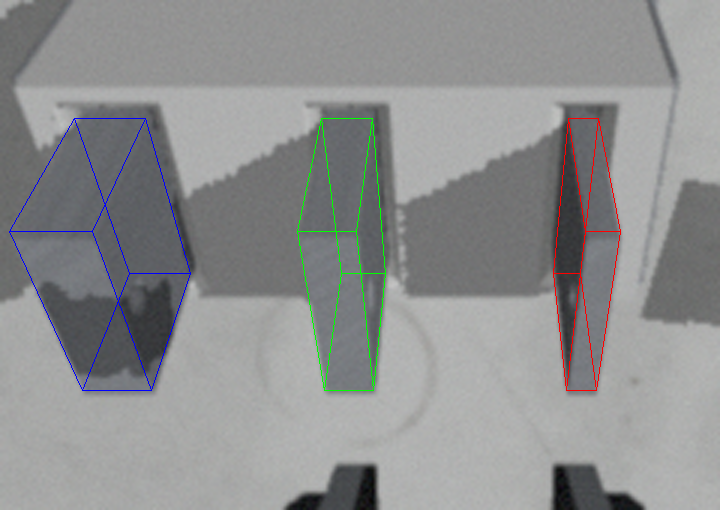

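View pics/s24.png

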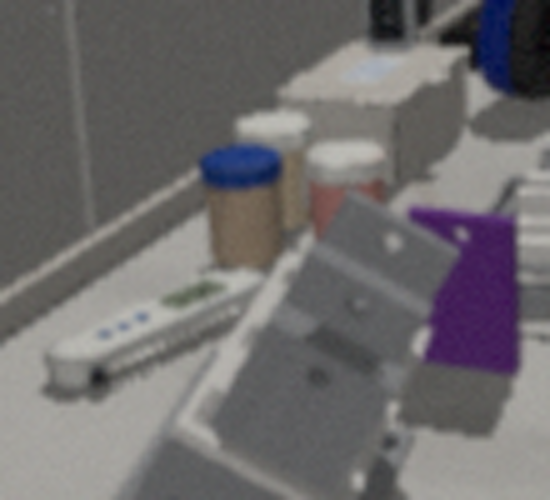

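All three plates match the predicted seated outlines, holes are up, and the gripper is clear of everything, so I'm handing in.

```bash
python3 -c "
from station import *
print(job_done())"
```

```text
the job is handed in; nothing more can be done
None
```

Both spacers are back in the rack and I handed the job in at about 23 s. The 9 mm plate is in the narrowest slot and the 15 mm plate in the middle one, hole ends up. The 21 mm spacer was left in its slot. No verdict came back from the hand-in.

The moves only let me turn about the tool's own axis, so the tool always pointed straight down. I got the 30° lean by pressing each plate's bottom edge on the block's back top edge, which turned the plate in the grip. I then slid each plate down its slot to the step and let go. The wrist force I read stayed below about 30 N.

**Last checks:**
- **Seating:** in the last wrist picture all three plates match their predicted outlines (54 mm out, centred across the slot, at the slot's angle) within about a pixel.
- **Side camera:** it puts everything, the 21 mm spacer included, 1–2 pixels off, so I put that down to calibration. The three plates still stand parallel with tops in line.
- **Gripper:** it is open, clear of everything, and the wrist force read near zero.
- **Bystanders:** I kept clear of them but did not measure them again at the end.

**What disagreed on the way:**
- The top camera placed things 3–8 mm off the wrist camera. I trusted the wrist camera, and both grasps confirmed it.
- The 9 mm plate reached only about 24–25° on the first press, and the slot brought it to full tilt. I pressed the 15 mm plate further, until it lay almost flush.

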